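# Click the stop onto the sloping rest, then lay the dowel against it

## Robot

A 7-joint arm with a two-finger parallel gripper is mounted at the origin on a cart in front of the work surface, level with it; the furniture and walls round the work are solid. World frame = base frame: x ahead of the robot, y to its left, z up, the work surface at z = 0. Lengths are in mm, angles in rad, forces in N, time in s.
With the tool pointing down it reaches from about 400 to 900 mm from the base axis. Payload 5.6 kg.
Tool frame: the origin (TCP) lies midway between the tips of the shut fingers; the grasp point (between the pads) lies 19 mm behind it (tcp_to_grasp is the distance from the TCP to the grasp point, in mm); z points along the fingers, y is the line along which they close (so a half turn about z gives the same grasp; the last joint's range is limited). The gripper opens to 92 mm and grips with 3 to 60 N. Pads are 20 mm wide; open, the fingers measure 128 mm over their backs; the gripper's body (75 mm by 189 mm) begins 69 mm behind the grasp point.
Start: joints at [-0.043, 0.468, -0.012, 1.603, 0.006, 1.071, -0.056], TCP at [650.008, -0.045, 181.792] pointing down, gripper open.
Joint ranges: [-2.53, 2.53], [-0.31, 2.02], [-1.57, 1.55], [0.28, 2.44], [-1.29, 4.43], [0.15, 1.84], [-2.92, 2.92]. Speed limits (rad/s): [2.57, 2.57, 3.14, 3.14, 3.14, 3.14, 3.14].

## Interface

Orientations are given as [roll, pitch, yaw] about the fixed x, y, z axes, in that order (R = Rz(yaw) Ry(pitch) Rx(roll)).
In Python, from bench import * gives the robot as it stands. The module is installed in compiled form; this text tells all that it offers.
- The arm moves only by the tool step_arm, never from a script. Its argument "series" is a list of rows, each a list of 2 entries, a list of its own where there are three numbers: the shift along the tool's x, y, z in m, then the turn about the tool's z in rad. In form: [[[tx, ty, tz], spin], ...]. A call has exactly 5 rows; each row shifts and turns the commanded pose from where the row before left it, along the tool's axes as they then stand; what a row does not reach is not made up. A row lasts 1/8 s, in which the tool goes at most 62.5 mm and 10.7 degrees, less where a joint would pass 70% of its speed; a pose out of reach is approached as far as the arm can. A call with a gripper value outside its range is refused whole. "fingers" is the opening in per cent of the stroke, from 0 (shut) to 100 (fully open), set as the call begins (left out, the last holds). The fingers move at their own pace and stop on an object; "grip_force" is the grip in N (left out, the last holds). Time passes only in rows, so rows that do not move let the fingers close, or fill a call up. It gives the time, the measured TCP pose, the force, the opening and the grip force at its end, in the units of the state.
- sense(): the state, without advancing time (a new reading comes with each control period).
- get_image(name): name is "scene" or "side" or "wrist"; returns the picture (400x640x3 uint8, red, green, blue); there is no depth.
- get_calibration(name): a dict with "K" (3x3 intrinsics, pixels), "origin" and "orientation" of the camera in the world; the wrist camera has in their place "hand_eye" (4x4, takes a point from camera to tool coordinates, whose origin is the TCP and whose axes are the flange's). Camera axes: x right, y down, z forward; pixel columns grow to the right and rows downward; lengths in mm; the calibration is good to about 2 mm. A picture is of the moment at which its call begins: read the wrist's pose just before it. get_calibration takes no time and is no camera call.
- hand_in(): hands the job in; it is judged then, once.
The state is a dict: "clock": time; "q": joint angles; "joint_vel": joint speeds; "joint_torque": joint torques, N m; "tcp_pos": TCP position; "tcp_rot": TCP orientation; "ft_force": force on the tool from outside, world axes, zero at the start; "wrist_torque": the same for the moment, N m; "width": opening from 0.0 (shut) to 1.0 (fully open); "grip_force": force on a finger pad.
Only numpy, scipy, OpenCV 4.12 (cv2) and the standard library are available. Lean on these libraries where they do the work, as an engineer would, in place of code of your own. Each camera call takes 0.05 s, during which the arm holds its last target. There are 200 camera calls.

## Task

Slide the grooved wooden stop block up onto the short metal rail of the sloping rest until it clicks fully home, and let go of it so that the detent holds it. Only then take the dowel out of its cradle and lay it crosswise on the slope just above the stop, roughly centred, so that it rests against the stop and cannot roll down. Leave the steel can and the two small wooden blanks beside them where they are.

Things in the scene. Friction and masses are not known exactly. Their poses are not given: they have to be found in the camera images.
- bed: Sloping plywood board of the rest, 220 (up the slope) x 170 x 12 mm, fixed on a wooden stand, rising away from the robot at 40 degrees. Origin on its top surface, 98 mm above the table; x up the slope, y across it to the left, z square out of it. Surface from x -115 to +105 and y -85 to +85 mm. Bare but for a short metal T-rail along x; below it is room to set the stop down flat.
- rail_foot (a point): Low end of the metal T-rail, at board level (bed x = -25 mm; axes as bed). From here the rail runs 57 mm straight up the slope at y = 0: stem 12 mm wide and 7 mm high, head 24 mm wide, 7 to 14 mm above the board. The foot is rounded seen from above, to lead the groove on.
- rail_detent (a point): Middle of the rail head between the two sprung steel detent balls (bed x = +12 mm), one standing out 4 mm on each side of the head. Passing them takes about 6 to 15 N of push; they snap into notches in the stop at home.
- stop_home (a point): Point on the board (same axes as bed, at bed's origin) where the stop's origin lies when the stop is fully home on the rail, with the stop's axes parallel to bed's.
- dowel_place (a point): Point 54 mm up the slope from stop_home and 18 mm above the board (same axes as bed): where the middle of the dowel lies when it rests on the board and against the homed stop.
- stop: Loose dark wooden block, 72 (x) x 52 (y) x 48 mm high, about 0.18 kg, plain flat sides for gripping across y. Origin at the centre of its underside, z up. Underneath, a T-groove along x, open at the +x end only. At the start it stands on the table left or right of the rest, its open +x end roughly away from the robot. It can only go onto the rail from the foot, flat on the board, +x end first.
- stop_mouth (a point): Mouth of the stop's T-groove: centre of its +x end face, 36 mm ahead of the stop's origin and 8 mm up. Groove 27.5 mm wide (1.7 mm play each side of the rail head), roof 16 mm up, 5 mm thick lips that reach under the rail head. Its closed end meets the rail foot just (about 1 mm) past home. The detent balls meet the mouth 24 mm before home.
- dowel: Loose round pale wooden bar, 36 mm diameter, 150 mm long, 0.12 kg (varies). Origin at its middle on its axis; x along its axis. It rolls freely. At the start it lies in the cradle, its axis 37.5 mm above the table.
- cradle: Fixed wooden V-cradle holding the dowel: base 72 (along the dowel, x) x 60 x 10 mm, two V supports centred 24 mm either side of the middle, 14 mm wide along x, up to 32 mm high. Origin at the centre of its underside. The dowel sticks out of it 39 mm at each end, where it can be gripped across with fingers either side.
- steel_can: Bystander: upright spun steel canister, 52 mm diameter, 100 mm high, origin at the centre of its underside; it stands close beyond one or the other end of the dowel. Leave it standing there.
- wedge: Bystander: small pale wooden blank, 24 x 70 (y) x 14 mm, lying beyond the dowel's other end. Origin at the centre of its underside.
- walnut_offcut: Bystander: dark wooden block without a groove, 36 x 62 (y) x 26 mm, lying beyond the leading end of the stop. Origin at the centre of its underside.
There are look-alikes about, which are no part of the job. Several things have the shape of the dowel; the one meant has the colours described above.

How it is judged:
By the outcome, as a careful person would: the job done as asked, in the order asked, and still so for the second after the job is handed in, with the robot touching nothing.
It also fails if it takes over 61 s, if anything falls off the work surface, if the arm or the gripper's body presses on something with over 40 N, if the wrist force passes 120 N, or if a joint passes its speed limit or range.

## Working session

There is one attempt and no reset: what is moved stays moved. The work goes in short steps, Python scripts to look and compute and a tool call to move; the robot and the scene stay as the last step left them, time stands still between calls to the robot, and variables do not carry over. Pictures are saved under pics/ and viewed, at most 10 in all, crops included, and the job is handed in when it is done.

Besides the shell and the picture viewer there is one more tool, called after ">>>" by a JSON object that holds its "api" and its "payload", one argument or row to a line. step_arm: Moves the arm, as the interface text tells. Its arguments: {"type":"object","properties":{"series":{"type":"array"},"fingers":{"type":"number"},"grip_force":{"type":"number"}},"required":["series"]}

```bash
mkdir -p pics
cat > h.py <<'E'
from bench import *
import numpy as np, cv2
from scipy.spatial.transform import Rotation as R
def rot(o): 
    o=np.array(o,float)
    return o if o.shape==(3,3) else R.from_euler('xyz',o).as_matrix()
def cam(n,s=None):
    c=get_calibration(n)
    if 'hand_eye' in c:
        s=s or sense(); T=np.eye(4); T[:3,:3]=rot(s['tcp_rot']); T[:3,3]=s['tcp_pos']
        M=T@np.array(c['hand_eye']); return np.array(c['K']),M[:3,:3],M[:3,3]
    return np.array(c['K']),rot(c['orientation']),np.array(c['origin'])
def ray(C,px):
    K,Rm,o=C; d=Rm@np.linalg.inv(K)@np.array([px[0],px[1],1.]); return o,d/np.linalg.norm(d)
def onplane(C,px,z=0):
    o,d=ray(C,px); return o+d*(z-o[2])/d[2]
def tri(C1,p1,C2,p2):
    o1,d1=ray(C1,p1);o2,d2=ray(C2,p2)
    t=np.linalg.lstsq(np.c_[d1,-d2],o2-o1,rcond=None)[0]
    a=o1+t[0]*d1;b=o2+t[1]*d2; return (a+b)/2,np.linalg.norm(a-b)
def proj(C,P):
    K,Rm,o=C; v=K@(Rm.T@(np.array(P,float)-o)); return v[:2]/v[2]
def snap(n,f):
    s=sense(); im=get_image(n); cv2.imwrite('pics/'+f,im[:,:,::-1]); return im,cam(n,s)
E
python3 - <<'E'
from h import *
for n in ['scene','side','wrist']:
    im,C=snap(n,n+'0.png'); print(n,C[0].tolist(),C[1].round(3).tolist(),C[2].round(1))
print(sense())
E
```

```text
scene [[368.7907603978804, 0.0, 321.2882198163099], [0.0, 368.7907603978804, 195.12411445436263], [0.0, 0.0, 1.0]] [[-0.605, -0.386, 0.696], [-0.796, 0.296, -0.528], [-0.002, -0.874, -0.486]] [-205.5  559.6  606.6]
side [[489.027337845121, 0.0, 315.0962882820386], [0.0, 489.027337845121, 195.64017355742814], [0.0, 0.0, 1.0]] [[0.918, -0.255, 0.303], [-0.396, -0.596, 0.698], [0.002, -0.761, -0.649]] [   81.7 -1030.4  1060.7]
wrist [[340.58610348842757, 0.0, 320.53791021762186], [0.0, 340.58610348842757, 196.92565556340324], [0.0, 0.0, 1.0]] [[1.0, 0.001, -0.001], [0.001, -0.968, -0.253], [-0.001, 0.253, -0.968]] [649.   71.  382.9]
{'clock': 0.15, 'q': array([-0.04297851,  0.46818456, -0.01155958,  1.60338891,  0.00605364,
        1.07138932, -0.05631323]), 'joint_vel': array([ 0.00069876, -0.0015693 ,  0.00087585, -0.00246997, -0.00027427,
       -0.00041122,  0.00134949]), 'joint_torque': array([ 5.41294467e-04, -5.20952761e+01, -1.22385321e-02, -2.43975341e+01,
       -5.66028839e-02,  1.53196411e-02,  8.68381130e-05]), 'tcp_pos': array([ 6.49523234e+02, -1.25050131e-01,  1.81062509e+02]), 'tcp_rot': array([-3.14026428e+00,  1.69077888e-04,  1.57068363e+00]), 'ft_force': array([ 0.37997712, -0.39842474, -0.58160157]), 'wrist_torque': array([ 0.05231081, -0.00427374, -0.05307725]), 'grip_force': 0.0, 'width': 1.0021145114796368}
```

View pics/scene0.png

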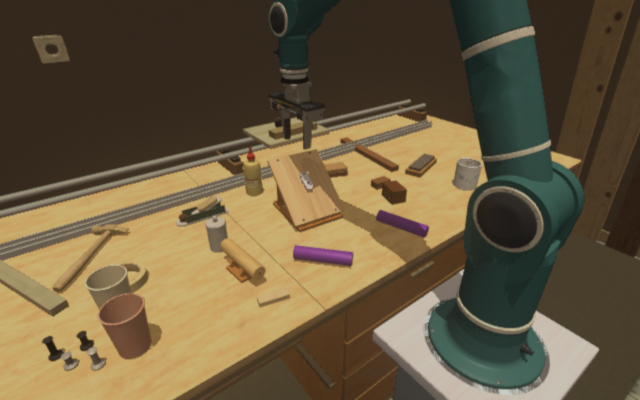

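View pics/side0.png

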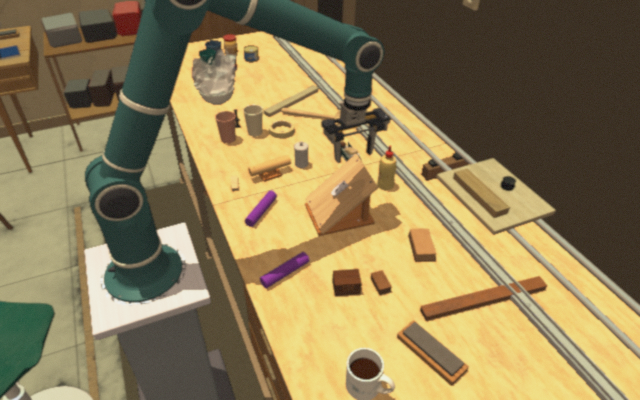

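Scene view: the robot's hand hangs over the rest, whose board is at about scene (305,188), side (342,197). Candidates are listed below.
- **Dowel:** pale bar in the cradle at scene (243,257), side (270,165). The purple bars at scene (323,256) and (402,223) are look-alikes by colour.
- **Stop:** dark block at scene (395,192), side (347,282). The small block ahead of it, side (381,282), is the walnut offcut, and the orange-brown block at side (422,243) is no match.

A close crop will check this choice.

Run:
```python
import cv2,numpy as np
a=cv2.imread('pics/side0.png')[140:310,225:435]; b=cv2.imread('pics/scene0.png')[140:310,205:435]
cv2.imwrite('pics/c1.png',cv2.resize(a,None,fx=3.5,fy=3.5,interpolation=cv2.INTER_CUBIC))
cv2.imwrite('pics/c2.png',cv2.resize(b,None,fx=3.4,fy=3.4,interpolation=cv2.INTER_CUBIC))
```

```text
(no output)
```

View pics/c1.png

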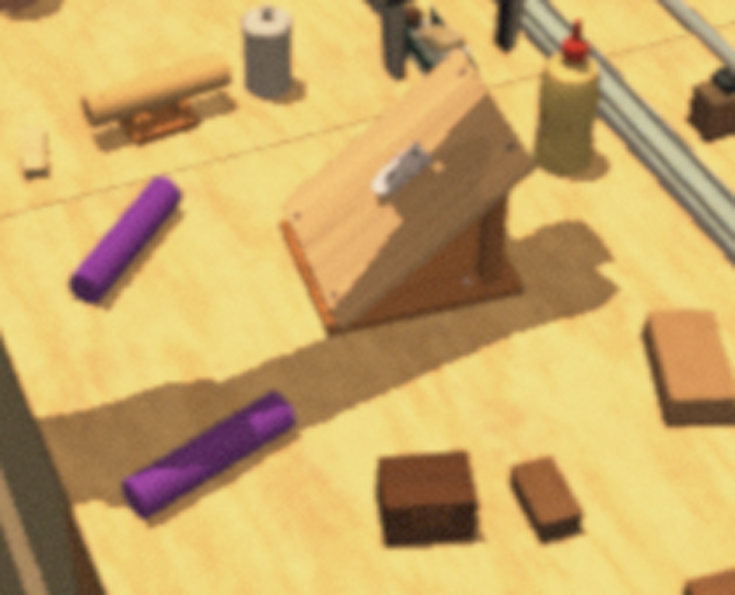

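View pics/c2.png

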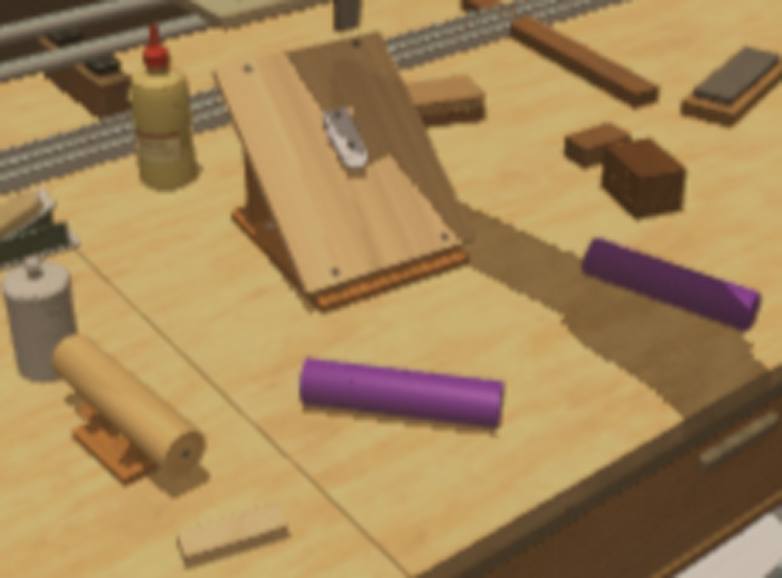

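Crops confirm it. The stop is the dark block (its top in side crop runs (378,460)–(475,503)), the offcut is ahead of it, the rail is bright metal on the board, and the pale dowel lies in the cradle between the can and the wedge.

Run:
```python
from h import *
S=cam('side');W=cam('scene')
s=lambda x,y:(225+x/3.5-.35,140+y/3.5-.35); w=lambda x,y:(205+x/3.4-.35,140+y/3.4-.35)
B={}
for k,a,b in [('LL',(283,221),(312,292)),('LR',(333,320),(467,247)),('TR',(535,160),(378,35)),('TL',(460,52),(213,72)),('foot',(380,186),(355,168))]:
    p,e=tri(S,s(*a),W,w(*b)); B[k]=p; print(k,p.round(1),round(e,1))
x=(B['TL']+B['TR']-B['LL']-B['LR']); y=(B['TL']+B['LL']-B['TR']-B['LR'])
print('len',np.linalg.norm(x)/2,np.linalg.norm(y)/2,'yaw',np.arctan2(x[1],x[0]),np.arctan2(-y[0],y[1]),'slope',np.degrees(np.arcsin(x[2]/np.linalg.norm(x))))
c=sum(B[k] for k in('LL','LR','TR','TL'))/4; print('centre',c,'origin',c+x/np.linalg.norm(x)*5)
P=[onplane(S,s(*q),48) for q in [(378,460),(467,453),(475,503),(382,508)]]
print('stop',np.round(P,1).tolist(),np.mean(P,0))
for q in [(92,105),(226,72)]: print('dowel',onplane(S,s(*q),45))
for q in [(185,447),(72,357)]: print('dowel w',onplane(W,w(*q),40))
for q in [(512,463),(552,457),(581,517),(540,527)]: print('off',onplane(S,s(*q),26).round())
print('can top',onplane(S,s(267,20),100), 'can bot',onplane(S,s(270,90),0))
```

```text
LL [534.   82.9  13.2] 13.3
LR [515.5 -65.3  17.1] 0.9
TR [685.  -92.3 159.9] 4.2
TL [701.5  74.4 158.5] 1.4
foot [589.8   3.8  89.2] 3.6
len 222.3277885665994 158.4248174867684 yaw -0.10531714552512715 -0.1104654194018834 slope 40.367573762517566
centre [ 6.08996980e+02 -6.43547401e-02  8.71939584e+01] origin [ 6.12785397e+02 -4.64821762e-01  9.04324024e+01]
stop [[473.2, -247.7, 48.0], [539.7, -268.5, 48.0], [522.6, -315.0, 48.0], [456.2, -291.7, 48.0]] [ 497.91172529 -280.72700254   48.        ]
dowel [408.36116279 274.59933315  45.        ]
dowel [547.93247126 273.83681027  45.        ]
dowel w [405.88291099 276.77251292  40.        ]
dowel w [546.89008029 294.73911148  40.        ]
off [ 577. -275.   26.]
off [ 609. -282.   26.]
off [ 600. -344.   26.]
off [ 567. -340.   26.]
can top [590.69961497 267.84279038 100.        ] can bot [599.03394126 284.62079336   0.        ]
```

View pics/wrist0.png

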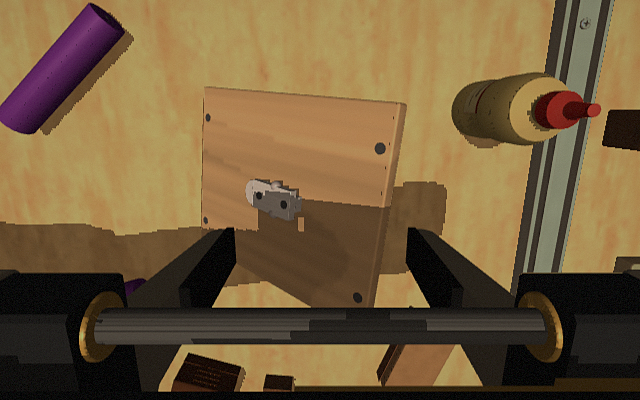

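>>> {"api": "step_arm", "payload": {
  "series": [
    [[-0.05, -0.03, 0], -0.18],
    [[-0.05, -0.03, 0], -0.18],
    [[-0.055, 0.0, 0], -0.18],
    [[-0.055, 0.01, 0], -0.18],
    [[-0.04, 0.03, 0], -0.18]
  ]
}}

```text
clock: 0.78
tcp_pos: [704.0, -214.2, 181.8]
tcp_rot: [-3.139, 0.001, 2.47]
ft_force: [-0.3, 0.2, 0.1]
width: 1.005
grip_force: 0.0
```

>>> {"api": "step_arm", "payload": {
  "series": [
    [[0.03, -0.045, 0], 0],
    [[0.03, -0.045, 0], 0],
    [[0.03, -0.045, 0], 0],
    [[0.03, -0.045, 0], -0.17],
    [[0, 0, 0], -0.17]
  ]
}}

```text
clock: 1.4
tcp_pos: [494.3, -277.3, 181.7]
tcp_rot: [-3.14, -0.002, 2.811]
ft_force: [0.6, 0.6, -0.4]
width: 0.995
grip_force: 0.0
```

Run:
```python
from h import *
s0={'tcp_pos':[649.52,-.125,181.06],'tcp_rot':[-3.14026,.00017,1.57068]}
C=cam('wrist',s0)
def fit(yaw,o):
    Rb=R.from_euler('zy',[yaw,-np.radians(40)]).as_matrix(); n=Rb[:,2]
    def pt(px,z=0):
        oo,d=ray(C,px); q=oo+d*((o+n*z-oo)@n)/(d@n); return Rb.T@(q-o)
    return pt,Rb
o=np.array([615,0,98.])
for yaw in (-.107,-.09,-.12):
    pt,Rb=fit(yaw,o); print(yaw)
    for nm,px,z in [('LL',(204,87),0),('LR',(201,228),0),('TL',(394,102),0),('TR',(364,305),0),('foot',(246,190),14),('ball1',(276,181),10),('top',(298,205),14),('foot head top edges',(251,180),14),('',(256,206),14)]: print(nm,pt(px,z).round(1))
snap('wrist','w1.png'); s=sense(); print(s['tcp_pos'],s['tcp_rot'])
```

```text
-0.107
LL [-114.5   79.5    0. ]
LR [-128.2  -77.4    0. ]
TL [95.6 85.7 -0. ]
TR [ 95.3 -62.9  -0. ]
foot [-29.3  -2.1  14. ]
ball1 [ 4.2 13.9 10. ]
top [34.   2.7 14. ]
foot head top edges [-22.7   8.8  14. ]
 [-15.3 -13.   14. ]
-0.09
LL [-113.1   81.5    0. ]
LR [-129.5  -75.2    0. ]
TL [97. 84. -0.]
TR [ 94.2 -64.5  -0. ]
foot [-29.4  -1.6  14. ]
ball1 [ 4.5 13.8 10. ]
top [34.1  2.1 14. ]
foot head top edges [-22.6   9.2  14. ]
 [-15.5 -12.7  14. ]
-0.12
LL [-115.5   78.     0. ]
LR [-127.2  -79.     0. ]
TL [94.4 86.9 -0. ]
TR [ 96.1 -61.6  -0. ]
foot [-29.3  -2.5  14. ]
ball1 [ 4.  13.9 10. ]
top [34.   3.1 14. ]
foot head top edges [-22.8   8.5  14. ]
 [-15.2 -13.2  14. ]
[ 496.60805992 -276.1814151   181.96963148] [-3.14072407e+00 -4.07013696e-04  2.81800348e+00]
```

View pics/w1.png

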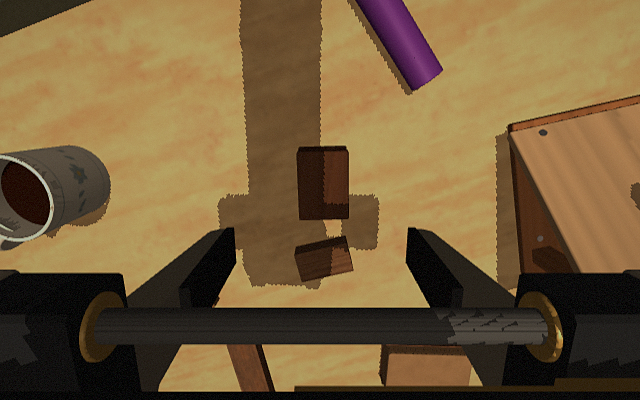

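Wrist view: the stop's top face has corners at about (298,152), (346,152), (349,218) and (300,219), nearly square with the fingers. The offcut lies beyond it at (324,258).

Run:
```python
from h import *
s={'tcp_pos':[496.61,-276.18,181.97],'tcp_rot':[-3.1407,-.0004,2.818]}
C=cam('wrist',s); P=np.array([onplane(C,p,48) for p in [(298,152),(346,152),(349,218),(300,219)]])
print(P.round(1).tolist(),P.mean(0)); d=(P[2]+P[3]-P[0]-P[1])/2; print(np.linalg.norm(d),np.arctan2(d[1],d[0]),np.linalg.norm(P[0]-P[1]))
D=P.mean(0)-np.array(s['tcp_pos']); print('tool shift',rot(s['tcp_rot']).T@D)
```

```text
[[461.5, -287.9, 48.0], [476.5, -243.0, 48.0], [542.7, -260.6, 48.0], [527.6, -309.1, 48.0]] [ 502.10507486 -275.13974486   48.        ]
68.91960596849742 -0.2844419907650796 47.30109911890672
tool shift [ -4.93268858   2.85314629 133.96554415]
```

>>> {"api": "step_arm", "payload": {
  "series": [
    [[-0.004, 0.002, 0.03], -0.03],
    [[0, 0, 0.05], 0],
    [[0, 0, 0.05], 0],
    [[0, 0, 0.031], 0],
    [[0, 0, 0.01], 0]
  ],
  "fingers": 100
}}

```text
clock: 2.08
tcp_pos: [502.1, -273.1, 8.6]
tcp_rot: [3.141, -0.004, 2.84]
ft_force: [0.6, 1.3, 0.7]
width: 0.997
grip_force: 0.0
```

>>> {"api": "step_arm", "payload": {
  "series": [
    [[0, 0, 0], 0],
    [[0, 0, 0], 0],
    [[0, 0, 0], 0],
    [[0, 0, 0], 0],
    [[0, 0, 0], 0]
  ],
  "fingers": 30,
  "grip_force": 25
}}

```text
clock: 2.7
tcp_pos: [503.6, -274.9, 11.7]
tcp_rot: [-3.141, 0.001, 2.84]
ft_force: [-0.2, -0.3, 4.8]
width: 0.559
grip_force: 25.0
```

>>> {"api": "step_arm", "payload": {
  "series": [
    [[0, 0, -0.05], 0],
    [[0, 0.02, -0.05], 0],
    [[0.01, 0.05, -0.03], 0],
    [[0.013, 0.055, 0], 0],
    [[0.013, 0.055, 0], 0]
  ]
}}

```text
clock: 3.32
tcp_pos: [521.9, -89.9, 141.2]
tcp_rot: [3.141, 0.001, 2.84]
ft_force: [0.6, -0.3, -1.3]
width: 0.556
grip_force: 25.0
```

>>> {"api": "step_arm", "payload": {
  "series": [
    [[0.013, 0.05, 0], 0],
    [[0, 0.045, 0], -0.1],
    [[0, 0, 0], -0.095],
    [[0, 0, 0], 0],
    [[0, 0, 0], 0]
  ]
}}

```text
clock: 3.95
tcp_pos: [537.5, 2.2, 140.5]
tcp_rot: [-3.141, -0.001, 3.033]
ft_force: [0.1, -0.1, -2.0]
width: 0.559
grip_force: 25.0
```

Run:
```python
from h import *
im,C=snap('wrist','w2.png'); s=sense(); print(s['tcp_pos'],s['tcp_rot'],s['ft_force'])
for yaw,o in [(-.107,(613,0,98)),]:
    Rb=R.from_euler('zy',[yaw,-np.radians(40)]).as_matrix(); o=np.array(o,float)
    v=im.copy()
    for p in [(-115,85,0),(-115,-85,0),(105,85,0),(105,-85,0),(-25,0,14),(32,0,14),(12,12,14),(12,-12,14),(0,0,14)]:
        q=proj(C,o+Rb@np.array(p)); print(p,q.round(1)); cv2.circle(v,tuple(int(a) for a in q),2,(0,255,0),-1)
cv2.imwrite('pics/w2a.png',v[:,:,::-1])
```

```text
[537.53473809   2.05768081 140.60213949] [-3.14123585e+00 -4.43867089e-04  3.03291496e+00] [ 1.41020528 -0.73680135 -1.5661441 ]
(-115, 85, 0) [421.1 170.6]
(-115, -85, 0) [241.6 173. ]
(105, 85, 0) [455.1 463.9]
(105, -85, 0) [202.7 451.7]
(-25, 0, 14) [327.4 261.8]
(32, 0, 14) [326.2 339.2]
(12, 12, 14) [342.6 310.6]
(12, -12, 14) [310.7 310.1]
(0, 0, 14) [326.9 294. ]
```

View pics/w2a.png

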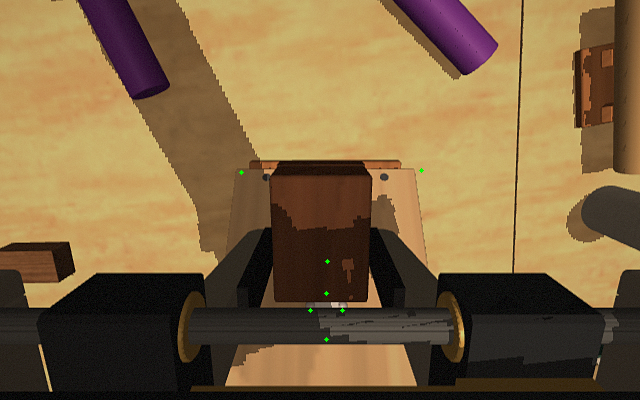

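The wrist view shows the held stop at (321,235), square over the board, with a rail ball visible at (343,306). The low board corners are about (238,168) and (412,168), slightly off my bed estimate (green), so I'll zoom once.

Run:
```python
import cv2
a=cv2.imread('pics/w2.png')[155:390,195:460]; cv2.imwrite('pics/c3.png',cv2.resize(a,None,fx=3,fy=2.5,interpolation=cv2.INTER_CUBIC))
```

```text
(no output)
```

View pics/c3.png

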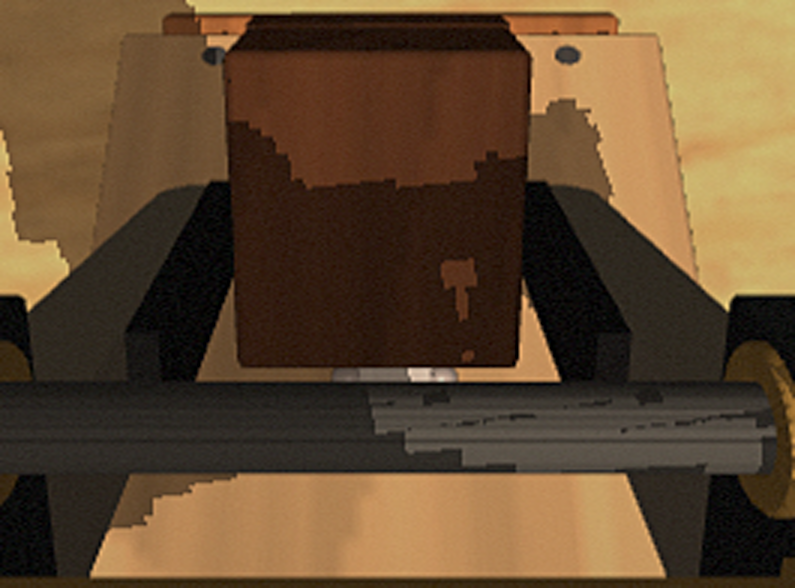

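Run:
```python
from h import *
from scipy.optimize import least_squares
S=cam('side');W=cam('scene')
w0=cam('wrist',{'tcp_pos':[649.52,-.125,181.06],'tcp_rot':[-3.14026,.00017,1.57068]})
w2=cam('wrist',{'tcp_pos':[537.53,2.06,140.6],'tcp_rot':[-3.14124,-.00044,3.03291]})
s=lambda x,y:(225+x/3.5-.35,140+y/3.5-.35); w=lambda x,y:(205+x/3.4-.35,140+y/3.4-.35); c=lambda x,y:(195+x/3,155+y/2.5)
LL,LR,TL,TR=(-115,85,0),(-115,-85,0),(105,85,0),(105,-85,0)
obs=[(S,LL,s(283,221)),(S,LR,s(333,320)),(S,TR,s(535,160)),(S,TL,s(460,52)),
(W,LL,w(312,292)),(W,LR,w(467,247)),(W,TR,w(378,35)),(W,TL,w(213,72)),
(w0,LL,(204,87)),(w0,TL,(394,102)),(w0,(12,16,10.5),(276,180)),(w0,(-25,0,14),(246,190)),
(w2,LL,c(657,34)),(w2,LR,c(120,34)),(w2,(12,16,10.5),c(458,377)),(w2,(12,-16,10.5),c(333,377))]
def pr(p,o): 
    Rb=R.from_euler('zy',[p[2],-np.radians(40)]).as_matrix(); return np.array([proj(C,np.array([p[0],p[1],98])+Rb@np.array(q,float))-np.array(m) for C,q,m in o])
for nm,o in [('all',obs),('wr',obs[8:]),('w2',obs[12:]),('fix',obs[:8])]:
    r=least_squares(lambda p:pr(p,o).ravel(),[613,0,-.1],loss='soft_l1'); print(nm,r.x.round(3)); print(pr(r.x,o).round(1).tolist())
```

```text
all [ 6.09706e+02 -9.73000e-01 -7.50000e-02]
[[-2.2, -6.4], [1.9, 1.8], [-0.0, 0.6], [-1.8, -2.8], [0.0, -0.5], [2.6, -2.4], [-0.1, -1.0], [0.6, -2.3], [-7.2, -1.1], [1.4, -1.7], [-0.9, 1.4], [-3.0, 0.9], [1.7, -3.9], [1.1, 3.5], [-0.8, 0.9], [-1.2, 1.6]]
wr [ 6.09677e+02 -1.09100e+00 -7.40000e-02]
[[-7.3, -0.8], [1.2, -1.7], [-0.9, 1.6], [-3.0, 1.1], [1.4, -4.0], [0.8, 3.6], [-0.9, 0.9], [-1.4, 1.6]]
w2 [ 6.08717e+02 -6.19000e-01 -6.90000e-02]
[[1.1, -5.5], [0.5, 3.0], [-0.3, -0.4], [-0.8, 0.6]]
fix [ 6.10102e+02  1.01600e+00 -8.70000e-02]
[[-2.2, -7.3], [1.4, 1.2], [-0.3, 0.6], [-1.6, -3.2], [-1.2, -0.5], [1.8, -1.9], [-0.2, -0.7], [0.1, -2.6]]
```

>>> {"api": "step_arm", "payload": {
  "series": [
    [[0, 0.004, 0.03], 0],
    [[0, 0, 0.025], 0],
    [[0, 0, 0.005], 0],
    [[0, 0, 0.004], 0],
    [[0, 0, 0.003], 0]
  ],
  "grip_force": 14
}}

```text
clock: 4.62
tcp_pos: [537.1, 6.8, 75.1]
tcp_rot: [-3.141, -0.002, 3.035]
ft_force: [-9.3, 1.0, 11.3]
width: 0.557
grip_force: 14.0
```

>>> {"api": "step_arm", "payload": {
  "series": [
    [[0, 0, 0.002], 0],
    [[0, 0, 0.002], 0],
    [[0, 0, 0.002], 0],
    [[0, 0, 0.002], 0],
    [[0, 0, 0], 0]
  ]
}}

```text
clock: 5.25
tcp_pos: [535.0, 7.0, 67.0]
tcp_rot: [-3.14, -0.006, 3.035]
ft_force: [-11.3, -0.2, 12.1]
width: 0.563
grip_force: 14.0
```

>>> {"api": "step_arm", "payload": {
  "series": [
    [[0, 0, 0.002], 0],
    [[0, 0, 0.002], 0],
    [[0, 0, 0.002], 0],
    [[0, 0, 0.001], 0],
    [[0, 0, 0], 0]
  ]
}}

```text
clock: 5.88
tcp_pos: [534.4, 7.0, 59.7]
tcp_rot: [-3.14, -0.007, 3.035]
ft_force: [-11.5, 0.4, 10.4]
width: 0.564
grip_force: 14.0
```

Run:
```python
from h import *
s=sense(); print(s['tcp_pos'],s['ft_force'])
a,_=snap('side','s3.png'); b,_=snap('wrist','w3.png')
A=cv2.resize(a[150:250,280:400],(480,400),interpolation=2); B=cv2.resize(b[140:340,190:460],(540,400),interpolation=2)
v=np.hstack([A,B]); v=cv2.resize(v,(800,int(400*800/1020)))
cv2.imwrite('pics/m3.png',v[:,:,::-1])
```

```text
[534.44313122   6.99541251  59.67214821] [-11.47281829   0.4212443   10.40800063]
```

View pics/m3.png

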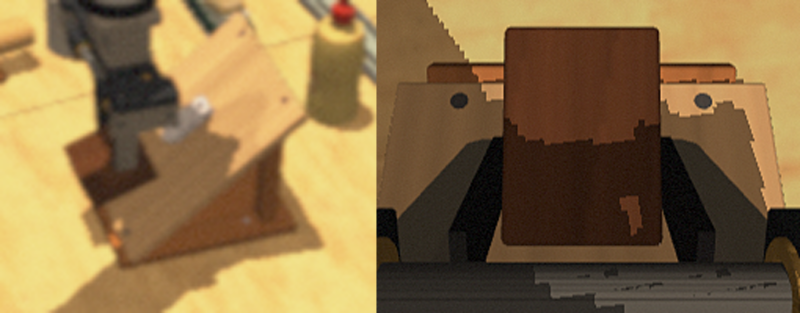

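The montage shows the stop almost flat on the low board, centred between the two screws (montage stop centre 582 against screw centre 581). By height it still has about 4 mm to press down.

>>> {"api": "step_arm", "payload": {
  "series": [
    [[0, 0, 0.002], 0],
    [[0, 0, 0.001], 0],
    [[0, 0, 0.001], 0],
    [[0, 0, 0.001], 0],
    [[0, 0, 0], 0]
  ]
}}

```text
clock: 6.6
tcp_pos: [534.4, 7.0, 54.5]
tcp_rot: [-3.14, -0.007, 3.035]
ft_force: [-12.2, 0.2, 9.4]
width: 0.566
grip_force: 14.0
```

>>> {"api": "step_arm", "payload": {
  "series": [
    [[0, 0, 0.001], 0],
    [[0, 0, 0.001], 0],
    [[0, 0, 0.001], 0],
    [[0, 0, 0], 0],
    [[0, 0, 0], 0]
  ]
}}

```text
clock: 7.22
tcp_pos: [534.4, 7.0, 51.5]
tcp_rot: [-3.14, -0.007, 3.035]
ft_force: [-11.8, 1.2, 10.2]
width: 0.56
grip_force: 14.0
```

```bash
cat > stop.py <<'E'
from h import *
import sys
def measure(f):
    im,C=snap('wrist',f)
    hsv=cv2.cvtColor(im,cv2.COLOR_RGB2HSV); m=((hsv[...,2]<125)&(hsv[...,1]>110)&(hsv[...,0]<16)).astype(np.uint8)
    m[:140]=0; m[330:]=0; m[:,:240]=0; m[:,400:]=0
    m=cv2.morphologyEx(m,cv2.MORPH_CLOSE,np.ones((7,7))); m=cv2.morphologyEx(m,cv2.MORPH_OPEN,np.ones((9,9)))
    c=max(cv2.findContours(m,0,2)[0],key=cv2.contourArea); 
    q=cv2.approxPolyDP(cv2.convexHull(c),8,True)[:,0].astype(float); print('quad',q.tolist())
    if len(q)!=4: return
    q=q[np.argsort(q[:,1])]; t=q[:2][np.argsort(q[:2,0])]; b=q[2:][np.argsort(q[2:,0])]
    img=np.array([t[0],t[1],b[0],b[1]])
    obj=np.array([[-36,-26,0],[-36,26,0],[36,-26,0],[36,26,0]],float)
    ok,rv,tv=cv2.solvePnP(obj,img,C[0],None); Rm=C[1]@cv2.Rodrigues(rv)[0]; p=C[1]@tv[:,0]+C[2]
    x=Rm[:,0]; print('top centre',p.round(1),'tilt',np.degrees(np.arcsin(x[2])).round(1),'yaw',np.arctan2(x[1],x[0]).round(3))
    z=Rm[:,2]*np.sign(Rm[2,2]); O=p-48*z
    Rb=R.from_euler('zy',[-.1,-np.radians(40)]).as_matrix(); print('in bed',(Rb.T@(O-np.array([609.7,-1,98]))).round(1))
    s=sense(); print(s['tcp_pos'].round(1),s['ft_force'].round(1))
if __name__=='__main__': measure(sys.argv[1])
E
python3 stop.py w4.png
```

```text
quad [[366.0, 153.0], [399.0, 215.0], [390.0, 304.0], [248.0, 304.0], [240.0, 182.0], [275.0, 153.0]]
```

```bash
python3 - <<'E'
s=open('stop.py').read()
import re
s=s.replace("hsv=cv2.cvtColor(im,cv2.COLOR_RGB2HSV); m=((hsv[...,2]<125)&(hsv[...,1]>110)&(hsv[...,0]<16)).astype(np.uint8)","g=cv2.GaussianBlur(im,(5,5),0).astype(int); m=((g[...,0]<135)&(g[...,0]-g[...,2]>12)&(g[...,0]>1.6*g[...,2])&(g[...,1]<85)).astype(np.uint8)")
s=s.replace("np.ones((9,9)))\n","np.ones((9,9))); cv2.imwrite('pics/mask.png',m*255)\n    for r in range(150,320,10): k=np.flatnonzero(m[r]); print(r,(k.min(),k.max()) if len(k) else '',end=' ')\n")
open('stop.py','w').write(s)
E
python3 stop.py w5.png
```

```text
150  160 (np.int64(273), np.int64(368)) 170 (np.int64(273), np.int64(368)) 180 (np.int64(272), np.int64(369)) 190 (np.int64(240), np.int64(370)) 200 (np.int64(240), np.int64(370)) 210 (np.int64(244), np.int64(375)) 220 (np.int64(240), np.int64(399)) 230 (np.int64(240), np.int64(399)) 240 (np.int64(269), np.int64(372)) 250 (np.int64(269), np.int64(372)) 260 (np.int64(269), np.int64(372)) 270 (np.int64(268), np.int64(373)) 280 (np.int64(267), np.int64(374)) 290 (np.int64(264), np.int64(377)) 300 (np.int64(261), np.int64(380)) 310  quad [[366.0, 153.0], [399.0, 216.0], [380.0, 307.0], [261.0, 307.0], [240.0, 232.0], [240.0, 182.0], [275.0, 153.0]]
```

By mask widths and ray geometry the stop is flat (bed x about -82, now slipping in the pads as intended). Next I slide it up the slope with a firmer grip.

>>> {"api": "step_arm", "payload": {
  "series": [
    [[0, 0, -0.002], 0],
    [[-0.0069, 0, -0.0058], 0],
    [[-0.0069, 0, -0.0058], 0],
    [[-0.0069, 0, -0.0058], 0],
    [[0, 0, 0], 0]
  ],
  "grip_force": 28
}}

```text
clock: 7.95
tcp_pos: [557.9, 4.7, 71.2]
tcp_rot: [-3.141, -0.002, 3.035]
ft_force: [-7.2, 0.4, 5.7]
width: 0.565
grip_force: 28.0
```

>>> {"api": "step_arm", "payload": {
  "series": [
    [[-0.0054, 0, -0.0045], 0],
    [[-0.0054, 0, -0.0045], 0],
    [[0, 0, 0], 0],
    [[0, 0, 0], 0],
    [[0, 0, 0], 0]
  ]
}}

```text
clock: 8.57
tcp_pos: [568.3, 3.6, 80.1]
tcp_rot: [-3.141, -0.003, 3.035]
ft_force: [-7.3, 1.6, 4.0]
width: 0.567
grip_force: 28.0
```

>>> {"api": "step_arm", "payload": {
  "series": [
    [[-0.0031, 0, -0.0026], 0],
    [[-0.0031, 0, -0.0026], 0],
    [[-0.0031, 0, -0.0026], 0],
    [[-0.0031, 0, -0.0026], 0],
    [[-0.0023, 0, -0.0019], 0]
  ],
  "grip_force": 40
}}

```text
clock: 9.2
tcp_pos: [572.5, 2.9, 84.9]
tcp_rot: [-3.14, -0.024, 3.036]
ft_force: [-13.2, 4.2, -26.2]
width: 0.56
grip_force: 40.0
```

>>> {"api": "step_arm", "payload": {
  "series": [
    [[-0.0023, 0, -0.0019], 0],
    [[-0.0023, 0, -0.0019], 0],
    [[-0.0015, 0, -0.0013], 0],
    [[-0.0015, 0, -0.0013], 0],
    [[0, 0, 0], 0]
  ]
}}

```text
clock: 9.82
tcp_pos: [574.5, 2.5, 87.0]
tcp_rot: [-3.139, -0.036, 3.036]
ft_force: [-16.9, 5.0, -36.6]
width: 0.563
grip_force: 40.0
```

>>> {"api": "step_arm", "payload": {
  "series": [
    [[0, 0.001, 0.002], 0],
    [[-0.001, 0, 0.002], 0],
    [[-0.001, 0, 0.002], 0],
    [[0, 0, 0], 0],
    [[0, 0, 0], 0]
  ]
}}

```text
clock: 10.45
tcp_pos: [574.4, 2.6, 86.5]
tcp_rot: [-3.136, -0.04, 3.036]
ft_force: [-36.5, 1.3, 4.5]
width: 0.563
grip_force: 40.0
```

```bash
python3 stop.py w6.png
```

```text
150 (np.int64(272), np.int64(369)) 160 (np.int64(272), np.int64(369)) 170 (np.int64(272), np.int64(370)) 180 (np.int64(271), np.int64(370)) 190 (np.int64(240), np.int64(370)) 200 (np.int64(240), np.int64(370)) 210 (np.int64(240), np.int64(371)) 220 (np.int64(240), np.int64(380)) 230 (np.int64(240), np.int64(371)) 240 (np.int64(269), np.int64(371)) 250 (np.int64(269), np.int64(372)) 260 (np.int64(269), np.int64(372)) 270 (np.int64(268), np.int64(372)) 280 (np.int64(268), np.int64(374)) 290 (np.int64(264), np.int64(377)) 300 (np.int64(261), np.int64(380)) 310  quad [[367.0, 147.0], [380.0, 307.0], [261.0, 307.0], [240.0, 232.0], [240.0, 183.0], [274.0, 147.0]]
```

Run:
```python
from h import *
Rb=R.from_euler('zy',[-.1,-np.radians(40)]).as_matrix();o=np.array([609.7,-1,98.])
def onbed(C,px,z):
    oo,d=ray(C,px); oo=Rb.T@(oo-o); d=Rb.T@d; return oo+d*(z-oo[2])/d[2]
s=sense(); C=cam('wrist',s); print(s['tcp_pos'],s['tcp_rot'],s['q'].round(3))
for p in [(272,148),(369,148),(268,275),(372.5,275),(268,287),(373,287)]: print(p,onbed(C,p,48).round(1))
g=rot(s['tcp_rot'])@np.array([0,0,-19.])+s['tcp_pos']; print('grasp in bed',Rb.T@(g-o))
C4=cam('wrist',{'tcp_pos':[534.4,7,51.5],'tcp_rot':[-3.14,-.007,3.035]})
for p in [(273.5,154),(368,154),(268,275),(373,275)]: print('w4',p,onbed(C4,p,48).round(1))
im=cv2.imread('pics/w6.png'); im=cv2.GaussianBlur(im,(3,3),0)
print(im[272:312:2,322].tolist()); print(im[140:158:2,322].tolist())
# screw/side view of tail edge: colors along the board centre in side
```

```text
[574.41010324   2.57343375  86.52019469] [-3.13561049 -0.03951437  3.03583602] [ 0.177  0.505 -0.311  1.817  0.189  0.889  1.242]
(272, 148) [-70.4 -26.9  48. ]
(369, 148) [-68.7  30.   48. ]
(268, 275) [  5.3 -22.1  48. ]
(372.5, 275) [ 5.1 28.6 48. ]
(268, 287) [ 11.2 -21.5  48. ]
(373, 287) [10.8 28.6 48. ]
grasp in bed [-21.8806183    1.42995678  27.9456201 ]
w4 (273.5, 154) [-119.1  -26.    48. ]
w4 (368, 154) [-117.7   28.2   48. ]
w4 (268, 275) [-49.2 -23.2  48. ]
w4 (373, 275) [-49.4  27.8  48. ]
[[12, 24, 43], [9, 23, 42], [12, 23, 43], [10, 22, 43], [14, 24, 44], [14, 24, 43], [13, 22, 42], [49, 65, 85], [91, 103, 117], [91, 103, 116], [89, 102, 115], [90, 102, 115], [91, 103, 116], [90, 102, 116], [90, 103, 116], [90, 103, 116], [91, 103, 117], [88, 99, 112], [29, 33, 36], [31, 34, 39]]
[[98, 152, 207], [98, 152, 206], [99, 155, 210], [68, 107, 150], [23, 40, 75], [28, 48, 88], [29, 48, 88], [28, 48, 87], [27, 47, 87]]
```

>>> {"api": "step_arm", "payload": {
  "series": [
    [[0.005, 0, 0.001], 0],
    [[0.005, 0, 0.001], 0],
    [[0.004, 0, 0.001], 0],
    [[0, 0, 0], 0],
    [[0, 0, 0], 0]
  ]
}}

```text
clock: 11.12
tcp_pos: [574.0, 2.7, 85.7]
tcp_rot: [-3.139, -0.012, 3.035]
ft_force: [-7.8, -0.8, -13.1]
width: 0.558
grip_force: 40.0
```

```bash
cat > pnp.py <<'E'
from h import *
Rb=R.from_euler('zy',[-.1,-np.radians(40)]).as_matrix();o=np.array([609.7,-1,98.])
obj=np.array([[-36,-26,48],[-36,26,48],[36,-26,48],[36,26,48]],float)
def pnp(C,img):
    ok,rv,tv=cv2.solvePnP(obj,np.array(img,float),C[0],None); Rm=Rb.T@C[1]@cv2.Rodrigues(rv)[0]; p=Rb.T@(C[1]@tv[:,0]+C[2]-o)
    print('stop origin in bed',p.round(1),'pitch rel bed deg',np.degrees(np.arcsin(Rm[2,0])).round(1),'yaw',np.arctan2(Rm[1,0],Rm[0,0]).round(3))
def edges(im):
    g=cv2.GaussianBlur(im,(3,3),0).astype(int); u=range(300,345,4)
    dark=lambda p:(p[0]<110)&(p[1]<75)
    T=[];B=[]
    for x in u:
        c=g[:,x]; d=(c[:,0]<110)&(c[:,1]<72)
        k=220
        while d[k]: k-=1
        T.append(k); k=230
        while d[k]: k+=1
        B.append(k)
    # side edges by row
    L=[];Q=[]
    for r in (165,172,178,240,250,260,268):
        c=g[r]; d=(c[:,0]-c[:,2]>10)&(c[:,1]<75)&(c[:,0]>1.5*c[:,2]); a=320
        while d[a-3:a+1].any(): a-=1
        b=320
        while d[b:b+4].any(): b+=1
        L.append((r,a));Q.append((r,b))
    L=np.array(L);Q=np.array(Q); fl=np.polyfit(L[:,0],L[:,1],1); fq=np.polyfit(Q[:,0],Q[:,1],1)
    t,b=np.median(T)+.5,np.median(B)-.5; print('T,B',t,b,L[:,1],Q[:,1])
    return [(np.polyval(fl,t),t),(np.polyval(fq,t),t),(np.polyval(fl,b),b),(np.polyval(fq,b),b)]
if __name__=='__main__':
    s=sense(); print(s['tcp_pos'].round(1),s['tcp_rot'].round(3),s['ft_force'].round(1)); im,C=snap('wrist','t.png'); pnp(C,edges(im))
E
python3 pnp.py
python3 - <<'E'
from pnp import *
for f,s in [('w2.png',{'tcp_pos':[537.53,2.06,140.6],'tcp_rot':[-3.14124,-.00044,3.03291]}),('w5.png',{'tcp_pos':[534.4,7,51.5],'tcp_rot':[-3.14,-.007,3.035]}),('w6.png',{'tcp_pos':[574.4,2.6,86.5],'tcp_rot':[-3.1356,-.0395,3.0358]})]:
    pnp(cam('wrist',s),edges(cv2.imread('pics/'+f)[:,:,::-1]))
E
```

```text
[574.    2.7  85.7] [-3.139 -0.012  3.035] [ -7.8  -0.8 -13.1]
T,B 147.5 286.5 [271 271 270 269 268 268 268] [370 370 371 373 373 373 373]
stop origin in bed [-37.8  -0.2   6.4] pitch rel bed deg -13.2 yaw 0.004
T,B 160.0 302.0 [276 272 268 271 271 272 270] [365 369 372 370 369 369 371]
stop origin in bed [-28.9  -0.4  68.3] pitch rel bed deg -19.0 yaw -0.007
T,B 152.5 290.5 [272 272 272 268 268 268 267] [369 369 370 373 373 373 374]
stop origin in bed [-84.4  -0.9   4.7] pitch rel bed deg -8.0 yaw 0.009
T,B 146.5 286.5 [271 271 270 269 268 268 267] [370 371 371 373 373 373 373]
stop origin in bed [-37.4   0.1   7.8] pitch rel bed deg -15.3 yaw 0.001
```

Run:
```python
from pnp import *
C=cam('wrist',{'tcp_pos':[537.53,2.06,140.6],'tcp_rot':[-3.14124,-.00044,3.03291]})
pnp(C,[(270.7,175),(371.7,175),(275,301),(368.3,301)])
a=cv2.imread('pics/w2.png')[:,:,::-1].astype(int)
print([a[r,322].tolist() for r in range(160,182,2)],[a[r,322].tolist() for r in range(296,308,2)])
```

```text
stop origin in bed [-40.3   0.2  66.5] pitch rel bed deg -38.7 yaw -0.034
[[88, 65, 37], [28, 17, 10], [57, 30, 15], [38, 21, 12], [38, 24, 18], [31, 16, 4], [32, 11, 0], [33, 18, 11], [68, 36, 19], [83, 46, 23], [89, 47, 25]] [[46, 23, 22], [41, 23, 15], [44, 25, 16], [97, 85, 75], [115, 101, 91], [120, 106, 94]]
```

Run:
```python
from h import *
S=cam('side'); s=lambda x,y:(225+x/3.5-.35,140+y/3.5-.35)
for q in [(85,285),(165,190),(145,500),(280,410)]: print(onplane(S,s(*q),18).round())
print('base corner R',onplane(S,s(330,330),0).round(), onplane(S,s(520,292),0).round())
```

```text
[332.  61.  18.]
[440. 156.  18.]
[ 301. -190.   18.]
[ 434. -144.   18.]
base corner R [516. -59.   0.] [692. -82.   0.]
```

>>> {"api": "step_arm", "payload": {
  "series": [
    [[0.01, 0, 0.008], 0],
    [[0.012, 0, 0.01], 0],
    [[0.015, 0, 0.0126], 0],
    [[0.02, 0, 0.0], 0],
    [[0.01, 0, -0.04], 0]
  ]
}}

```text
clock: 11.8
tcp_pos: [511.4, 10.4, 97.4]
tcp_rot: [-3.141, -0.004, 3.036]
ft_force: [0.9, -0.7, -2.1]
width: 0.555
grip_force: 40.0
```

>>> {"api": "step_arm", "payload": {
  "series": [
    [[0.03, 0, 0], 0],
    [[0.022, 0, 0.02], 0],
    [[0, 0, 0.045], 0],
    [[0, 0, 0.006], 0],
    [[0, 0, 0.004], 0]
  ],
  "grip_force": 14
}}

```text
clock: 12.42
tcp_pos: [463.2, 16.2, 24.1]
tcp_rot: [3.141, 0.002, 3.036]
ft_force: [0.9, 0.7, -0.4]
width: 0.566
grip_force: 14.0
```

>>> {"api": "step_arm", "payload": {
  "series": [
    [[0, 0, 0.003], 0],
    [[0, 0, 0.003], 0],
    [[0, 0, 0.003], 0],
    [[0, 0, 0.002], 0],
    [[0, 0, 0], 0]
  ]
}}

```text
clock: 13.05
tcp_pos: [469.6, 15.9, 16.0]
tcp_rot: [3.14, 0.014, 3.035]
ft_force: [6.9, -2.8, 11.3]
width: 0.563
grip_force: 14.0
```

>>> {"api": "step_arm", "payload": {
  "series": [
    [[0, 0, 0.002], 0],
    [[0, 0, 0.002], 0],
    [[0, 0, 0.002], 0],
    [[0, 0, 0], 0],
    [[0, 0, 0], 0]
  ]
}}

```text
clock: 13.68
tcp_pos: [470.5, 16.1, 10.4]
tcp_rot: [3.139, 0.016, 3.035]
ft_force: [7.4, -2.1, 12.4]
width: 0.562
grip_force: 14.0
```

>>> {"api": "step_arm", "payload": {
  "series": [
    [[0, 0, 0], 0],
    [[0, 0, 0], 0],
    [[0, 0, 0], 0],
    [[0, 0, -0.03], 0],
    [[0, 0, -0.03], 0]
  ],
  "fingers": 90
}}

```text
clock: 14.3
tcp_pos: [460.6, 16.2, 66.4]
tcp_rot: [-3.142, -0.002, 3.036]
ft_force: [-1.5, 0.4, -0.6]
width: 0.896
grip_force: 0.0
```

Run:
```python
from h import *
s=sense(); im,C=snap('wrist','w7.png'); print(s['tcp_pos'],s['tcp_rot'],s['width'])
g=cv2.GaussianBlur(im,(5,5),0).astype(int); m=((g[...,1]<75)&(g[...,0]-g[...,2]>12)&(g[...,0]<130)).astype(np.uint8)
m[310:]=0
m=cv2.morphologyEx(m,cv2.MORPH_OPEN,np.ones((9,9)))
for r in range(100,310,10): k=np.flatnonzero(m[r,230:410])+230; print(r,(int(k.min()),int(k.max())) if len(k) else '',end=' ')
print([g[r,322].tolist() for r in range(120,310,6)])
```

```text
[460.59046626  16.20761035  66.35791197] [-3.14150427e+00 -2.31594403e-03  3.03609440e+00] 0.8963899568902013
100  110  120  130  140  150  160  170 (288, 355) 180 (284, 359) 190 (284, 359) 200 (285, 360) 210 (284, 360) 220 (284, 360) 230 (284, 359) 240 (285, 359) 250 (285, 359) 260 (285, 359) 270 (240, 401) 280 (238, 403) 290  300  [[204, 172, 104], [204, 167, 100], [205, 162, 96], [205, 172, 103], [204, 164, 96], [204, 161, 95], [205, 166, 99], [207, 168, 102], [42, 22, 11], [34, 18, 8], [89, 50, 28], [90, 50, 28], [88, 49, 27], [88, 49, 28], [86, 48, 27], [85, 48, 27], [44, 24, 12], [43, 24, 12], [44, 25, 14], [44, 24, 15], [43, 23, 13], [43, 22, 13], [42, 22, 12], [42, 23, 13], [41, 23, 11], [40, 21, 10], [81, 47, 24], [92, 66, 42], [112, 82, 53], [110, 81, 51], [111, 81, 52], [100, 74, 48]]
```

Run:
```python
from h import *
im=cv2.imread('pics/w7.png')[:,:,::-1].astype(int); print([(r,im[r,310:335].mean(0).round().tolist()) for r in list(range(172,184,2))+list(range(268,284,2))])
s={'tcp_pos':[460.6,16.2,66.4],'tcp_rot':[-3.1415,-.0023,3.0361]}; C=cam('wrist',s)
for p in [(283,179),(361,179),(283,276),(361,276)]: 
    q=onplane(C,p,48); print(p,q.round(1),'tool',(rot(s['tcp_rot']).T@(q-s['tcp_pos'])).round(1))
```

```text
[(172, [35.0, 19.0, 11.0]), (174, [33.0, 18.0, 10.0]), (176, [41.0, 22.0, 12.0]), (178, [84.0, 47.0, 26.0]), (180, [91.0, 51.0, 28.0]), (182, [90.0, 50.0, 28.0]), (268, [45.0, 23.0, 12.0]), (270, [45.0, 25.0, 13.0]), (272, [46.0, 25.0, 14.0]), (274, [60.0, 34.0, 19.0]), (276, [112.0, 66.0, 34.0]), (278, [85.0, 49.0, 25.0]), (280, [85.0, 47.0, 23.0]), (282, [97.0, 72.0, 46.0])]
(283, 179) [432.   -5.5  48. ] tool [ 26.2 -24.6  18.5]
(361, 179) [437.4  45.7  48. ] tool [26.2 26.9 18.5]
(283, 276) [501.7 -14.8  48. ] tool [-44.2 -26.5  18.3]
(361, 276) [507.5  40.4  48. ] tool [-44.2  29.   18.3]
```

>>> {"api": "step_arm", "payload": {
  "series": [
    [[0.013, 0.001, 0.01], 0],
    [[0, 0, 0.035], 0],
    [[0, 0, 0.013], 0],
    [[0, 0, 0], 0],
    [[0, 0, 0], 0]
  ]
}}

```text
clock: 14.98
tcp_pos: [448.9, 18.7, 8.4]
tcp_rot: [3.141, 0.0, 3.036]
ft_force: [-0.5, -0.2, -0.2]
width: 0.901
grip_force: 0.0
```

>>> {"api": "step_arm", "payload": {
  "series": [
    [[0, 0, 0], 0],
    [[0, 0, 0], 0],
    [[0, 0, 0], 0],
    [[0, 0, -0.05], 0],
    [[0, 0, -0.05], 0]
  ],
  "fingers": 30,
  "grip_force": 25
}}

```text
clock: 15.6
tcp_pos: [448.2, 18.6, 109.2]
tcp_rot: [3.141, -0.002, 3.036]
ft_force: [1.9, -0.6, 0.6]
width: 0.377
grip_force: 0.0
```

The fingers had not quite closed when I lifted. I'll go back down and regrip with more time.

>>> {"api": "step_arm", "payload": {
  "series": [
    [[0, 0, 0], 0],
    [[0, 0, 0], 0],
    [[0, 0, 0.02], 0],
    [[0, 0, 0.02], 0],
    [[0, 0, 0], 0]
  ],
  "fingers": 90
}}

```text
clock: 16.23
tcp_pos: [446.3, 18.4, 66.0]
tcp_rot: [-3.141, -0.006, 3.036]
ft_force: [-1.3, 0.1, 0.7]
width: 0.89
grip_force: 0.0
```

>>> {"api": "step_arm", "payload": {
  "series": [
    [[0, 0, 0.04], 0],
    [[0, 0, 0.02], 0],
    [[0, 0, 0], 0],
    [[0, 0, 0], 0],
    [[0, 0, 0], 0]
  ]
}}

```text
clock: 16.85
tcp_pos: [449.6, 18.5, 9.2]
tcp_rot: [3.141, 0.002, 3.036]
ft_force: [-0.4, 0.7, 0.1]
width: 0.9
grip_force: 0.0
```

>>> {"api": "step_arm", "payload": {
  "series": [
    [[0, 0, 0], 0],
    [[0, 0, 0], 0],
    [[0, 0, 0], 0],
    [[0, 0, 0], 0],
    [[0, 0, 0], 0]
  ],
  "fingers": 30,
  "grip_force": 25
}}

```text
clock: 17.48
tcp_pos: [448.8, 18.4, 8.4]
tcp_rot: [-3.141, 0.0, 3.036]
ft_force: [0.3, 0.1, 3.1]
width: 0.563
grip_force: 25.0
```

>>> {"api": "step_arm", "payload": {
  "series": [
    [[0, 0, -0.05], 0],
    [[0, 0, -0.055], 0],
    [[-0.035, -0.001, 0], 0],
    [[-0.037, -0.001, 0], 0],
    [[0, 0, 0.02], 0]
  ],
  "grip_force": 25
}}

```text
clock: 18.1
tcp_pos: [523.8, 8.4, 94.1]
tcp_rot: [3.141, 0.005, 3.034]
ft_force: [-1.1, 0.9, -2.3]
width: 0.559
grip_force: 25.0
```

>>> {"api": "step_arm", "payload": {
  "series": [
    [[0, 0, 0.006], 0],
    [[0, 0, 0.005], 0],
    [[0, 0, 0.005], 0],
    [[0, 0, 0.005], 0],
    [[0, 0, 0.004], 0]
  ],
  "grip_force": 14
}}

```text
clock: 18.73
tcp_pos: [516.0, 9.3, 67.9]
tcp_rot: [-3.14, -0.008, 3.036]
ft_force: [-11.1, 1.8, 6.9]
width: 0.565
grip_force: 14.0
```

>>> {"api": "step_arm", "payload": {
  "series": [
    [[0, 0, 0.004], 0],
    [[0, 0, 0.004], 0],
    [[0, 0, 0.004], 0],
    [[0, 0, 0.004], 0],
    [[0, 0, 0.003], 0]
  ]
}}

```text
clock: 19.35
tcp_pos: [514.5, 9.4, 48.2]
tcp_rot: [-3.14, -0.01, 3.036]
ft_force: [-11.3, 1.5, 4.0]
width: 0.563
grip_force: 14.0
```

>>> {"api": "step_arm", "payload": {
  "series": [
    [[-0.002, 0, 0.003], 0],
    [[-0.002, 0, 0.003], 0],
    [[0, 0, 0.003], 0],
    [[0, 0, 0.002], 0],
    [[0, 0, 0], 0]
  ]
}}

```text
clock: 19.98
tcp_pos: [518.5, 8.9, 37.0]
tcp_rot: [-3.14, -0.01, 3.037]
ft_force: [-10.2, 1.2, 3.0]
width: 0.566
grip_force: 14.0
```

```bash
python3 pnp.py
```

```text
[518.5   8.9  37. ] [-3.14  -0.01   3.037] [-10.2   1.2   3. ]
T,B 194.5 318.5 [320 320 320 269 268 267 267] [320 320 320 372 373 374 374]
stop origin in bed [-51.7   1.6  34.5] pitch rel bed deg 31.7 yaw 0.068
```

```bash
cat > vp.py <<'E'
from h import *
def pitch(im,C,rows):
    g=cv2.GaussianBlur(im,(3,3),0).astype(int); L=[];Q=[]
    for r in rows:
        c=g[r]; d=(c[:,0]-c[:,2]>10)&(c[:,1]<75)&(c[:,0]>1.5*c[:,2]); a=320
        while d[a-3:a+1].any(): a-=1
        b=320
        while d[b:b+4].any(): b+=1
        L.append((r,a));Q.append((r,b))
    L=np.array(L,float);Q=np.array(Q,float); print(list(zip(rows,L[:,1].astype(int),Q[:,1].astype(int))))
    def rob(P):
        f=np.polyfit(P[:,0],P[:,1],1)
        for _ in range(3):
            k=np.abs(np.polyval(f,P[:,0])-P[:,1])<1.5; 
            if k.sum()>4: f=np.polyfit(P[k,0],P[k,1],1)
        return f
    a,b=rob(L),rob(Q); v=(b[1]-a[1])/(a[0]-b[0]); u=np.polyval(a,v)
    d=ray(C,(u,v))[1]; d=d if d[0]>0 else -d
    print('VP',u.round(),v.round(),'pitch',np.degrees(np.arcsin(d[2])).round(1),'yaw',np.arctan2(d[1],d[0]).round(3))
if __name__=='__main__':
    import sys
    s=sense(); im,C=snap('wrist','t.png'); pitch(im,C,range(int(sys.argv[1]),int(sys.argv[2]),6)); print([ (r,im[r,322].tolist()) for r in range(160,206,4)],[(r,im[r,322].tolist()) for r in range(280,310,4)])
E
python3 vp.py 200 306
```

```text
[(200, np.int64(272), np.int64(370)), (206, np.int64(270), np.int64(370)), (212, np.int64(213), np.int64(376)), (218, np.int64(213), np.int64(424)), (224, np.int64(195), np.int64(427)), (230, np.int64(269), np.int64(372)), (236, np.int64(269), np.int64(372)), (242, np.int64(269), np.int64(372)), (248, np.int64(268), np.int64(373)), (254, np.int64(268), np.int64(373)), (260, np.int64(267), np.int64(374)), (266, np.int64(267), np.int64(374)), (272, np.int64(267), np.int64(374)), (278, np.int64(266), np.int64(375)), (284, np.int64(265), np.int64(377)), (290, np.int64(263), np.int64(378)), (296, np.int64(261), np.int64(380)), (302, np.int64(259), np.int64(382))]
VP 346.0 601.0 pitch -26.0 yaw -0.053
[(160, [206, 180, 110]), (164, [207, 176, 107]), (168, [203, 171, 102]), (172, [204, 174, 105]), (176, [206, 175, 106]), (180, [205, 178, 108]), (184, [205, 170, 100]), (188, [109, 77, 43]), (192, [129, 96, 60]), (196, [59, 33, 21]), (200, [75, 37, 16]), (204, [81, 50, 31])] [(280, [39, 21, 8]), (284, [38, 15, 7]), (288, [41, 23, 17]), (292, [42, 27, 19]), (296, [41, 18, 9]), (300, [42, 24, 13]), (304, [38, 21, 9]), (308, [23, 26, 22])]
```

Run:
```python
from vp import *
s=sense(); C=cam('wrist',s); im=cv2.imread('pics/t.png')[:,:,::-1]
pitch(im,C,[200,203,206]+list(range(230,282,4)))
# same on earlier ones for reference
C5=cam('wrist',{'tcp_pos':[534.4,7,51.5],'tcp_rot':[-3.14,-.007,3.035]}); pitch(cv2.imread('pics/w5.png')[:,:,::-1],C5,list(range(158,182,4))+list(range(240,276,4)))
```

```text
[(200, np.int64(272), np.int64(370)), (203, np.int64(271), np.int64(370)), (206, np.int64(270), np.int64(370)), (230, np.int64(269), np.int64(372)), (234, np.int64(269), np.int64(372)), (238, np.int64(269), np.int64(372)), (242, np.int64(269), np.int64(372)), (246, np.int64(268), np.int64(373)), (250, np.int64(268), np.int64(373)), (254, np.int64(268), np.int64(373)), (258, np.int64(267), np.int64(373)), (262, np.int64(267), np.int64(374)), (266, np.int64(267), np.int64(374)), (270, np.int64(267), np.int64(374)), (274, np.int64(267), np.int64(374)), (278, np.int64(266), np.int64(375))]
VP 321.0 -591.0 pitch 37.5 yaw -0.104
[(158, np.int64(272), np.int64(369)), (162, np.int64(272), np.int64(369)), (166, np.int64(272), np.int64(369)), (170, np.int64(272), np.int64(369)), (174, np.int64(272), np.int64(369)), (178, np.int64(272), np.int64(370)), (240, np.int64(268), np.int64(373)), (244, np.int64(268), np.int64(373)), (248, np.int64(268), np.int64(373)), (252, np.int64(268), np.int64(373)), (256, np.int64(268), np.int64(373)), (260, np.int64(268), np.int64(373)), (264, np.int64(267), np.int64(374)), (268, np.int64(267), np.int64(374)), (272, np.int64(267), np.int64(374))]
VP 321.0 -852.0 pitch 32.2 yaw -0.106
```

>>> {"api": "step_arm", "payload": {
  "series": [
    [[0, 0, 0.0015], 0],
    [[0, 0, 0.0015], 0],
    [[0, 0, 0.001], 0],
    [[0, 0, 0], 0],
    [[0, 0, 0], 0]
  ]
}}

```text
clock: 20.7
tcp_pos: [519.9, 8.7, 34.8]
tcp_rot: [-3.139, -0.007, 3.036]
ft_force: [-11.2, 1.2, 14.0]
width: 0.568
grip_force: 14.0
```

>>> {"api": "step_arm", "payload": {
  "series": [
    [[-0.005, 0, -0.0036], 0],
    [[-0.0069, 0, -0.0058], 0],
    [[-0.0069, 0, -0.0058], 0],
    [[-0.005, 0, -0.0042], 0],
    [[-0.003, 0, -0.0025], 0]
  ],
  "grip_force": 22
}}

```text
clock: 21.32
tcp_pos: [542.9, 6.1, 54.6]
tcp_rot: [-3.139, -0.015, 3.036]
ft_force: [-15.6, 1.8, 3.7]
width: 0.564
grip_force: 22.0
```

Run:
```python
from vp import *
s=sense(); im,C=snap('wrist','w8.png'); pitch(im,C,[202,205]+list(range(232,280,6))); print(s['tcp_pos'],s['ft_force'])
```

```text
[(202, np.int64(271), np.int64(370)), (205, np.int64(271), np.int64(370)), (232, np.int64(269), np.int64(372)), (238, np.int64(268), np.int64(372)), (244, np.int64(268), np.int64(373)), (250, np.int64(268), np.int64(373)), (256, np.int64(267), np.int64(374)), (262, np.int64(267), np.int64(374)), (268, np.int64(266), np.int64(375)), (274, np.int64(266), np.int64(375))]
VP 320.0 -478.0 pitch 40.6 yaw -0.102
[542.87708928   6.10332569  54.60499548] [-15.63491542   1.79400736   3.65520538]
```

>>> {"api": "step_arm", "payload": {
  "series": [
    [[-0.0038, 0, -0.0035], 0],
    [[-0.0038, 0, -0.0035], 0],
    [[-0.0038, 0, -0.0032], 0],
    [[-0.0023, 0, -0.0019], 0],
    [[0, 0, 0], 0]
  ],
  "grip_force": 30
}}

```text
clock: 22.0
tcp_pos: [557.6, 4.7, 66.8]
tcp_rot: [-3.139, -0.013, 3.036]
ft_force: [-13.9, 1.6, 4.4]
width: 0.564
grip_force: 30.0
```

>>> {"api": "step_arm", "payload": {
  "series": [
    [[-0.0023, 0, -0.0019], 0],
    [[-0.0023, 0, -0.0019], 0],
    [[-0.0023, 0, -0.0019], 0],
    [[-0.0023, 0, -0.0019], 0],
    [[0, 0, 0], 0]
  ]
}}

```text
clock: 22.62
tcp_pos: [566.2, 3.5, 74.3]
tcp_rot: [-3.139, -0.014, 3.036]
ft_force: [-14.4, 1.2, 4.2]
width: 0.558
grip_force: 30.0
```

>>> {"api": "step_arm", "payload": {
  "series": [
    [[-0.0023, 0, -0.0019], 0],
    [[-0.0023, 0, -0.0019], 0],
    [[-0.0023, 0, -0.0019], 0],
    [[0, 0, 0], 0],
    [[0, 0, 0], 0]
  ]
}}

```text
clock: 23.25
tcp_pos: [573.1, 2.8, 80.0]
tcp_rot: [-3.139, -0.014, 3.036]
ft_force: [-15.7, 1.2, 5.8]
width: 0.564
grip_force: 30.0
```

>>> {"api": "step_arm", "payload": {
  "series": [
    [[-0.0023, 0, -0.0019], 0],
    [[-0.0023, 0, -0.0019], 0],
    [[0, 0, 0], 0],
    [[0, 0, 0], 0],
    [[0, 0, 0], 0]
  ]
}}

```text
clock: 23.88
tcp_pos: [577.9, 2.5, 84.0]
tcp_rot: [-3.139, -0.014, 3.036]
ft_force: [-15.6, 1.2, 5.8]
width: 0.564
grip_force: 30.0
```

Run:
```python
from vp import *
from pnp import Rb,o
s=sense(); im,C=snap('wrist','w9.png'); pitch(im,C,[202,205]+list(range(232,280,6)))
print([ (r,im[r,322].tolist()) for r in range(180,206,2)])
def onbed(C,px,z):
    oo,d=ray(C,px); oo=Rb.T@(oo-o); d=Rb.T@d; return oo+d*(z-oo[2])/d[2]
for v in (190,192,194,196,198): print(v,onbed(C,(321,v),48).round(1))
g=rot(s['tcp_rot'])@np.array([0,0,-19.])+s['tcp_pos']; print('grasp in bed',Rb.T@(g-o))
sd,_=snap('side','s9.png'); sc,_=snap('scene','sc9.png')
v=np.hstack([cv2.resize(sd[140:250,290:400],(400,400),interpolation=2),cv2.resize(sc[130:240,255:365],(400,400),interpolation=2)]); cv2.imwrite('pics/m9.png',v[:,:,::-1])
```

```text
[(202, np.int64(271), np.int64(370)), (205, np.int64(270), np.int64(370)), (232, np.int64(269), np.int64(372)), (238, np.int64(269), np.int64(372)), (244, np.int64(268), np.int64(373)), (250, np.int64(268), np.int64(373)), (256, np.int64(267), np.int64(374)), (262, np.int64(267), np.int64(374)), (268, np.int64(266), np.int64(374)), (274, np.int64(266), np.int64(375))]
VP 319.0 -534.0 pitch 38.9 yaw -0.101
[(180, [203, 147, 95]), (182, [205, 151, 98]), (184, [206, 151, 97]), (186, [158, 115, 74]), (188, [108, 80, 54]), (190, [111, 81, 52]), (192, [116, 86, 54]), (194, [55, 29, 7]), (196, [77, 44, 24]), (198, [79, 44, 25]), (200, [74, 40, 23]), (202, [79, 44, 26]), (204, [78, 41, 22])]
190 [-39.2   3.1  48. ]
192 [-38.    3.2  48. ]
194 [-36.8   3.2  48. ]
196 [-35.6   3.2  48. ]
198 [-34.4   3.2  48. ]
grasp in bed [-21.1562194    1.43781823  24.13050225]
```

View pics/m9.png

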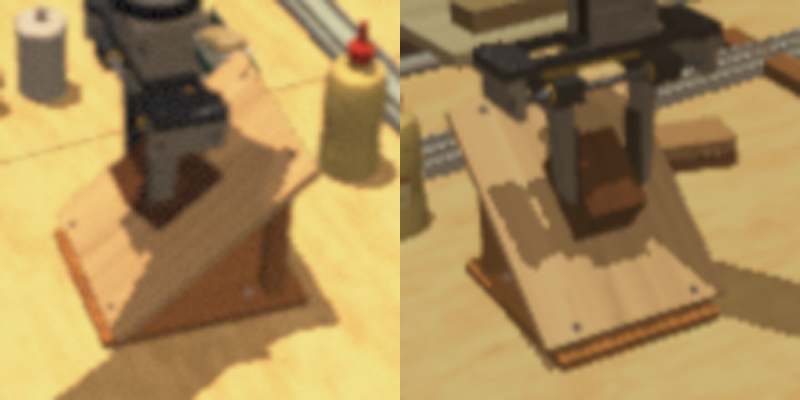

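The last picture shows the stop flat on the board over the rail area, gripped, with its tail at bed x about -37, so it is close to home. I'll push on until it meets the end.

>>> {"api": "step_arm", "payload": {
  "series": [
    [[-0.0015, 0, -0.0013], 0],
    [[-0.0015, 0, -0.0013], 0],
    [[0, 0, 0], 0],
    [[0, 0, 0], 0],
    [[0, 0, 0], 0]
  ]
}}

```text
clock: 24.65
tcp_pos: [579.4, 2.3, 85.7]
tcp_rot: [-3.139, -0.017, 3.036]
ft_force: [-15.8, 0.9, 2.5]
width: 0.56
grip_force: 30.0
```

>>> {"api": "step_arm", "payload": {
  "series": [
    [[-0.0015, 0, -0.0013], 0],
    [[-0.0015, 0, -0.0013], 0],
    [[0, 0, 0], 0],
    [[0, 0, 0], 0],
    [[0, 0, 0], 0]
  ]
}}

```text
clock: 25.28
tcp_pos: [579.4, 2.2, 86.3]
tcp_rot: [-3.139, -0.023, 3.037]
ft_force: [-19.2, 2.7, -3.3]
width: 0.566
grip_force: 30.0
```

>>> {"api": "step_arm", "payload": {
  "series": [
    [[-0.002, 0, -0.001], 0],
    [[-0.002, 0, -0.001], 0],
    [[-0.001, 0, 0], 0],
    [[0, 0, 0], 0],
    [[0, 0, 0], 0]
  ],
  "grip_force": 40
}}

```text
clock: 25.9
tcp_pos: [579.1, 2.1, 86.8]
tcp_rot: [-3.137, -0.034, 3.037]
ft_force: [-29.0, 3.3, -0.8]
width: 0.564
grip_force: 40.0
```

Run:
```python
from h import *
from pnp import Rb,o
s=sense(); im,C=snap('wrist','w10.png'); print(s['tcp_pos'],s['ft_force'],s['tcp_rot'])
print([ (r,im[r,322].tolist()) for r in range(184,206,2)])
def onbed(C,px,z):
    oo,d=ray(C,px); oo=Rb.T@(oo-o); d=Rb.T@d; return oo+d*(z-oo[2])/d[2]
for v in (188,190,192,194,196,198): print(v,onbed(C,(321,v),48).round(1))
# side view check: tail top corners at home vs -24
S=cam('side')
for c in (1,-24): print(c,[proj(S,o+Rb@np.array(p,float)).round(1).tolist() for p in [(c-36,-26,48),(c-36,26,48),(c+36,-26,48),(c-36,-26,0),(c+36,-26,0)]])
```

```text
[579.11434989   2.14773328  86.76916501] [-28.95575139   3.2833823   -0.79623293] [-3.13738985 -0.03359743  3.03698336]
[(184, [201, 147, 92]), (186, [205, 151, 95]), (188, [96, 72, 46]), (190, [109, 81, 54]), (192, [102, 75, 47]), (194, [65, 34, 21]), (196, [77, 38, 20]), (198, [75, 39, 19]), (200, [79, 41, 22]), (202, [81, 45, 29]), (204, [80, 44, 30])]
188 [-37.7   2.9  48. ]
190 [-36.4   3.   48. ]
192 [-35.2   3.   48. ]
194 [-34.   3.  48.]
196 [-32.8   3.   48. ]
198 [-31.6   3.1  48. ]
1 [[324.9, 196.6], [319.2, 185.3], [343.1, 181.4], [334.0, 203.1], [351.9, 188.4]]
-24 [[318.7, 201.7], [313.2, 190.4], [336.8, 186.7], [327.8, 208.2], [345.6, 193.5]]
```

>>> {"api": "step_arm", "payload": {
  "series": [
    [[0.004, 0, 0.0005], 0],
    [[0.004, 0, 0.0005], 0],
    [[0.001, 0, 0], 0],
    [[0, 0, 0], 0],
    [[0, 0, 0], 0]
  ]
}}

```text
clock: 26.58
tcp_pos: [579.1, 2.0, 87.0]
tcp_rot: [-3.14, -0.016, 3.036]
ft_force: [-7.7, 1.2, -13.6]
width: 0.564
grip_force: 40.0
```

>>> {"api": "step_arm", "payload": {
  "series": [
    [[0, 0, 0.001], 0],
    [[0, 0, 0.001], 0],
    [[0.001, 0, 0.0005], 0],
    [[0, 0, 0], 0],
    [[0, 0, 0], 0]
  ]
}}

```text
clock: 27.2
tcp_pos: [579.5, 1.8, 86.3]
tcp_rot: [-3.14, -0.013, 3.036]
ft_force: [-8.4, 1.1, -5.4]
width: 0.563
grip_force: 40.0
```

>>> {"api": "step_arm", "payload": {
  "series": [
    [[0, 0, 0], 0],
    [[0, 0, 0], 0],
    [[0, 0, 0], 0],
    [[0, 0, 0], 0],
    [[0, 0, 0], 0]
  ],
  "fingers": 75
}}

```text
clock: 27.82
tcp_pos: [586.2, 1.8, 89.3]
tcp_rot: [-3.142, 0.001, 3.036]
ft_force: [0.7, 0.5, 0.2]
width: 0.747
grip_force: 0.0
```

Run:
```python
from h import *
from pnp import Rb,o
s=sense(); im,C=snap('wrist','w11.png'); print(s['tcp_pos'],s['ft_force'],s['tcp_rot'],s['width'])
print([ (r,im[r,322].tolist()) for r in range(150,230,4)])
def onbed(C,px,z):
    oo,d=ray(C,px); oo=Rb.T@(oo-o); d=Rb.T@d; return oo+d*(z-oo[2])/d[2]
for v in (186,190,194,198): print(v,onbed(C,(321,v),48).round(1))
```

```text
[586.22823512   1.80876345  89.28440651] [0.69302056 0.52866899 0.18918399] [-3.14157317e+00  5.54095959e-04  3.03564331e+00] 0.7470850118530972
[(150, [203, 148, 95]), (154, [205, 150, 96]), (158, [203, 146, 94]), (162, [204, 148, 96]), (166, [204, 150, 97]), (170, [202, 150, 95]), (174, [104, 77, 46]), (178, [76, 42, 25]), (182, [79, 45, 25]), (186, [79, 44, 24]), (190, [79, 46, 29]), (194, [79, 41, 24]), (198, [81, 43, 27]), (202, [78, 42, 26]), (206, [79, 45, 30]), (210, [79, 43, 23]), (214, [78, 41, 24]), (218, [82, 49, 29]), (222, [76, 41, 20]), (226, [80, 47, 30])]
186 [-31.6   3.4  48. ]
190 [-29.3   3.4  48. ]
194 [-26.9   3.5  48. ]
198 [-24.6   3.5  48. ]
```

>>> {"api": "step_arm", "payload": {
  "series": [
    [[0, 0, -0.03], 0],
    [[0, 0, -0.05], 0],
    [[0, 0, -0.04], 0],
    [[0.02, 0.045, 0], 0],
    [[0.024, 0.05, 0], 0]
  ],
  "fingers": 75
}}

```text
clock: 28.5
tcp_pos: [552.5, 101.2, 209.8]
tcp_rot: [3.141, 0.002, 3.033]
ft_force: [1.3, 0.9, 0.2]
width: 0.746
grip_force: 0.0
```

>>> {"api": "step_arm", "payload": {
  "series": [
    [[0.025, 0.053, 0], 0],
    [[0.025, 0.053, 0], 0],
    [[0.028, 0.055, 0], -0.1],
    [[0, 0, 0], 0],
    [[0, 0, 0], 0]
  ],
  "fingers": 75
}}

```text
clock: 29.12
tcp_pos: [491.9, 268.8, 208.9]
tcp_rot: [-3.141, 0.0, 3.135]
ft_force: [0.3, -0.6, 0.5]
width: 0.751
grip_force: 0.0
```

Run:
```python
from h import *
s=sense(); im,C=snap('wrist','w12.png'); print(s['tcp_pos'],s['tcp_rot'])
side,S=snap('side','s12.png')
g=cv2.GaussianBlur(im,(5,5),0); hsv=cv2.cvtColor(g,cv2.COLOR_RGB2HSV)
print('px along centre column',[(r,hsv[r,320].tolist()) for r in range(60,300,16)])
print('row',[(c,hsv[180,c].tolist()) for c in range(240,400,10)])
```

```text
[491.93111929 268.79811489 208.947457  ] [-3.14082348e+00  1.43243587e-04  3.13541622e+00]
px along centre column [(60, [23, 117, 177]), (76, [19, 133, 177]), (92, [15, 148, 160]), (108, [15, 150, 156]), (124, [16, 149, 145]), (140, [15, 150, 133]), (156, [15, 148, 114]), (172, [14, 161, 81]), (188, [17, 138, 105]), (204, [17, 139, 110]), (220, [16, 145, 104]), (236, [19, 132, 180]), (252, [16, 134, 97]), (268, [16, 138, 100]), (284, [19, 120, 164])]
row [(240, [16, 138, 105]), (250, [16, 141, 107]), (260, [21, 123, 180]), (270, [20, 127, 181]), (280, [19, 132, 179]), (290, [19, 132, 179]), (300, [20, 128, 179]), (310, [20, 131, 156]), (320, [13, 172, 117]), (330, [16, 147, 179]), (340, [18, 141, 179]), (350, [16, 149, 137]), (360, [15, 155, 153]), (370, [20, 130, 178]), (380, [21, 127, 179]), (390, [22, 121, 179])]
```

Run:
```python
from h import *
im=cv2.imread('pics/w12.png')[:,:,::-1].copy(); g=cv2.GaussianBlur(im,(5,5),0); hsv=cv2.cvtColor(g,cv2.COLOR_RGB2HSV).astype(int)
m=((hsv[...,0]<=18)&(hsv[...,1]>=134)).astype(np.uint8); m=cv2.morphologyEx(m,cv2.MORPH_OPEN,np.ones((3,3)))
for r in range(40,300,8): print(r,''.join('#' if m[r,c] else '.' for c in range(250,410,2)))
```

```text
40 ................................................................................
48 ######..........................##.###..........................................
56 ######..........................................##..............................
64 ................................................................................
72 .............##.................................................................
80 .......................................#####..################......##.....#####
88 ..................................###......#####################................
96 ...............................#########....######################...........##.
104 #............................############...###################........###......
112 #######.......................###########...#######.............................
120 #######.......................############...###########........................
128 ...........................################..##########.........................
136 ......................###..#################.#########..........................
144
[... 996 characters left out ...]
....................
240 ...########################.....................................................
248 ...##################............###............................................
256 ....############............########............................................
264 ...########......................###............................................
272 ..######...##...................................................................
280 ...........##...................................................................
288 ................................................................................
296 ............#...######..........................................................
```

Run:
```python
from h import *
im=cv2.imread('pics/w12.png')[:,:,::-1].copy(); g=cv2.blur(im,(3,7)).astype(int)
for r in (100,112,165,205,218,228):
    print(r,[(c,*g[r,c].tolist()) for c in range(296,380,3)])
print('col328',[(r,*g[r,328].tolist()) for r in range(68,110,4)],[(r,*g[r,328].tolist()) for r in range(216,260,4)])
S=cam('side')
sd=cv2.imread('pics/s12.png')[:,:,::-1]
C=cam('wrist',{'tcp_pos':[491.93,268.8,208.95],'tcp_rot':[-3.1408,.0001,3.1354]})
for p in [(408,275,37.5),(548,275,37.5),(478,257,37.5),(478,293,37.5),(590,275,100)]: print(p,proj(C,p).round(1))
```

```text
100 [(296, 178, 152, 92), (299, 178, 151, 91), (302, 178, 152, 92), (305, 179, 153, 92), (308, 149, 120, 72), (311, 100, 74, 44), (314, 101, 72, 41), (317, 136, 97, 56), (320, 159, 114, 66), (323, 174, 124, 72), (326, 157, 114, 66), (329, 178, 134, 78), (332, 178, 152, 88), (335, 178, 151, 87), (338, 178, 134, 78), (341, 173, 124, 73), (344, 141, 100, 59), (347, 157, 121, 71), (350, 178, 137, 82), (353, 177, 137, 81), (356, 178, 137, 82), (359, 177, 137, 81), (362, 178, 137, 81), (365, 178, 138, 82), (368, 178, 139, 82), (371, 178, 139, 82), (374, 178, 139, 83), (377, 177, 138, 82)]
112 [(296, 178, 153, 92), (299, 178, 154, 93), (302, 178, 155, 93), (305, 179, 155, 92), (308, 151, 125, 74), (311, 106, 78, 45), (314, 87, 62, 36), (317, 127, 90, 52), (320, 154, 110, 64), (323, 168, 120, 70), (326, 177, 126, 74), (329, 178, 133, 77), (332, 178, 146, 85), (335, 178, 153, 88), (338, 178, 140, 81), (341, 177, 129, 75), (344, 156, 112, 65), (347, 138, 104, 61), (350, 179, 139, 83), (353, 179, 141, 85), (356, 178, 140, 85), (359, 178, 140, 85), (362, 178, 142, 87), (365, 178, 148, 90), (368,
[... 2270 characters left out ...]
5, 179, 155, 94), (368, 179, 155, 93), (371, 179, 153, 92), (374, 179, 152, 92), (377, 179, 152, 91)]
col328 [(68, 177, 161, 98), (72, 177, 155, 93), (76, 177, 145, 86), (80, 177, 139, 82), (84, 177, 141, 83), (88, 174, 137, 80), (92, 174, 130, 76), (96, 178, 132, 77), (100, 178, 132, 77), (104, 178, 132, 77), (108, 178, 132, 76)] [(216, 92, 66, 37), (220, 92, 65, 38), (224, 91, 65, 37), (228, 96, 69, 40), (232, 132, 103, 61), (236, 125, 104, 66), (240, 61, 52, 42), (244, 56, 48, 39), (248, 54, 47, 38), (252, 54, 47, 38), (256, 54, 48, 39)]
(408, 275, 37.5) [325.9  95.6]
(548, 275, 37.5) [326.1 222. ]
(478, 257, 37.5) [309.7 161.9]
(478, 293, 37.5) [342.3 161.7]
(590, 275, 100) [327.1 281.5]
```

Run:
```python
from h import *
s={'tcp_pos':[491.93,268.8,208.95],'tcp_rot':[-3.1408,.0001,3.1354]}; C=cam('wrist',s)
a,b=[onplane(C,p,40) for p in [(331,106),(340,212)]]; d=(b-a)/np.linalg.norm(b-a); print(a,b,'yaw',np.arctan2(d[1],d[0]))
e1,e2=onplane(C,(330,90),45),onplane(C,(341,231),45); print(e1,e2,np.linalg.norm(e1-e2),(e1+e2)/2)
c=(e1+e2)/2; g=c-55*d; print('grip',g)
```

```text
[418.57978096 280.35051349  40.        ] [535.26422819 290.8541132   40.        ] yaw 0.08977517214203509
[402.7351675  279.14458568  45.        ] [556.37898874 291.90869529  45.        ] 154.1731049759141 [479.55707812 285.52664048  45.        ]
grip [424.7785678  280.59563589  45.        ]
```

>>> {"api": "step_arm", "payload": {
  "series": [
    [[0.033, 0.006, 0.02], -0.095],
    [[0.033, 0.003, 0.045], 0],
    [[0, 0, 0.06], 0],
    [[0, 0, 0.045], 0],
    [[0, 0, 0.011], 0]
  ]
}}

```text
clock: 29.85
tcp_pos: [424.7, 273.1, 25.8]
tcp_rot: [-3.139, -0.004, -3.055]
ft_force: [-0.4, 0.5, -0.4]
width: 0.752
grip_force: 0.0
```

>>> {"api": "step_arm", "payload": {
  "series": [
    [[0, 0, 0], 0],
    [[0, 0, 0], 0],
    [[0, 0, 0], 0],
    [[0, 0, 0], 0],
    [[0, 0, 0], 0]
  ],
  "fingers": 15,
  "grip_force": 30
}}

```text
clock: 30.48
tcp_pos: [425.9, 275.6, 28.5]
tcp_rot: [3.141, 0.001, -3.053]
ft_force: [0.3, -0.3, 0.0]
width: 0.228
grip_force: 0.0
```

Run:
```python
from h import *
s=sense(); print(s['width'],s['grip_force'],s['ft_force'])
im,C=snap('wrist','w13.png'); sd,S=snap('side','s13.png')
for p in [(404,279,37.5),(554,292,37.5),(426,281,37.5)]: print(p,'wrist',proj(C,p).round(),'side',proj(S,p).round())
old=cv2.imread('pics/side0.png')[:,:,::-1].astype(int); d=np.abs(old-sd.astype(int)).sum(2)
for r in range(150,192,2): print(r,''.join('#' if d[r,c]>60 else '.' for c in range(225,320)))
```

```text
0.22841043064181968 0.0 [ 0.28706612 -0.33986176  0.01209681]
(404, 279, 37.5) wrist [329. 196.] side [250. 171.]
(554, 292, 37.5) wrist [327. 405.] side [289. 159.]
(426, 281, 37.5) wrist [329. 232.] side [255. 169.]
150 .......................##########################..............................................
152 ........................#########################..............................................
154 ........................########################...............................................
156 ........................####################...................................................
158 .........................############..........................................................
160 .........................###########...........................................................
162 .........................#####################.................................................
164 ...........................#####################...............................................
166 .........................#######################..............................
[... 517 characters left out ...]

178 ......................................##.....#.######################..........................
180 ......................................##.############################..........................
182 ..................................####################################.........................
184 ..................................####################################.........................
186 ..................................###################################.........................#
188 ...................................#################################...........................
190 ....................................################################...........................
```

Run:
```python
from h import *
im=cv2.imread('pics/w13.png')[:,:,::-1].copy(); g=cv2.blur(im,(5,5)).astype(int)
for r in (150,180,200,215,230,250,270,290): print(r,[(c,*g[r,c].tolist()) for c in range(200,460,12)])
```

```text
150 [(200, 183, 145, 88), (212, 183, 153, 93), (224, 183, 155, 94), (236, 183, 156, 93), (248, 183, 151, 90), (260, 183, 144, 86), (272, 183, 147, 86), (284, 183, 149, 88), (296, 183, 152, 90), (308, 183, 156, 94), (320, 184, 159, 96), (332, 184, 158, 95), (344, 184, 155, 93), (356, 184, 155, 92), (368, 183, 148, 87), (380, 183, 151, 89), (392, 183, 157, 94), (404, 183, 157, 94), (416, 183, 153, 91), (428, 183, 155, 93), (440, 183, 156, 93), (452, 183, 158, 95)]
180 [(200, 183, 150, 90), (212, 184, 155, 94), (224, 183, 162, 97), (236, 183, 158, 95), (248, 183, 152, 92), (260, 184, 148, 89), (272, 184, 152, 91), (284, 184, 151, 90), (296, 184, 146, 87), (308, 185, 148, 88), (320, 184, 145, 86), (332, 183, 142, 84), (344, 183, 140, 83), (356, 183, 136, 81), (368, 183, 136, 81), (380, 183, 143, 85), (392, 183, 141, 84), (404, 183, 142, 84), (416, 183, 148, 87), (428, 184, 151, 90), (440, 184, 155, 92), (452, 183, 149, 88)]
200 [(200, 100, 74, 44), (212, 102, 74, 44), (224, 114, 86, 52), (236, 121, 93, 56), (248, 113, 83, 50), (260, 109, 81, 48), (272, 183, 154, 91), (284, 184, 153, 91),
[... 1763 characters left out ...]
 16, 14), (296, 6, 6, 6), (308, 98, 70, 40), (320, 100, 72, 42), (332, 104, 74, 43), (344, 5, 5, 6), (356, 13, 11, 10), (368, 41, 35, 27), (380, 39, 34, 26), (392, 99, 72, 43), (404, 105, 78, 45), (416, 178, 143, 85), (428, 179, 156, 94), (440, 179, 150, 90), (452, 178, 156, 94)]
290 [(200, 10, 10, 10), (212, 12, 12, 12), (224, 11, 11, 11), (236, 11, 11, 10), (248, 12, 11, 11), (260, 22, 19, 13), (272, 40, 34, 26), (284, 17, 16, 14), (296, 19, 13, 9), (308, 97, 70, 40), (320, 101, 72, 41), (332, 98, 70, 40), (344, 43, 31, 19), (356, 20, 19, 16), (368, 40, 35, 27), (380, 17, 13, 9), (392, 11, 11, 11), (404, 10, 9, 9), (416, 10, 10, 10), (428, 11, 10, 10), (440, 12, 11, 11), (452, 13, 11, 11)]
```

>>> {"api": "step_arm", "payload": {
  "series": [
    [[0, 0, 0], 0],
    [[0, 0, 0], 0],
    [[0, 0, 0], 0],
    [[0, 0, 0], 0],
    [[0, 0, 0], 0]
  ],
  "fingers": 75
}}

```text
clock: 31.2
tcp_pos: [425.6, 275.6, 28.1]
tcp_rot: [-3.142, 0.0, -3.052]
ft_force: [0.8, -0.2, 0.6]
width: 0.677
grip_force: 0.0
```

Run:
```python
from h import *
s=sense(); print(s['width'],s['tcp_pos'])
im,C=snap('wrist','w14.png'); g=cv2.blur(im,(3,3)).astype(int)
for r in (190,196,202,208,214,222,234): print(r,[(c,*g[r,c,:2].tolist()) for c in range(284,376,4)])
sd,S=snap('side','s14.png'); h=cv2.cvtColor(cv2.blur(sd,(3,3)),cv2.COLOR_RGB2HSV).astype(int)
for c in (264,270,276,282,288,292): print(c,[(r,*h[r,c].tolist()) for r in range(148,184,3)])
o=cv2.imread('pics/side0.png')[:,:,::-1]; h=cv2.cvtColor(cv2.blur(o,(3,3)),cv2.COLOR_RGB2HSV).astype(int)
for c in (276,288): print('old',c,[(r,*h[r,c].tolist()) for r in range(148,184,3)])
```

```text
0.6771424227663216 [425.6064082  275.58654272  28.07530272]
190 [(284, 182, 158), (288, 183, 157), (292, 130, 103), (296, 104, 77), (300, 100, 74), (304, 86, 63), (308, 77, 55), (312, 72, 51), (316, 72, 51), (320, 72, 51), (324, 72, 52), (328, 72, 51), (332, 74, 52), (336, 75, 53), (340, 73, 52), (344, 75, 54), (348, 100, 74), (352, 157, 118), (356, 182, 137), (360, 181, 135), (364, 181, 135), (368, 182, 138), (372, 181, 138)]
196 [(284, 182, 154), (288, 183, 155), (292, 134, 106), (296, 95, 69), (300, 80, 57), (304, 70, 50), (308, 71, 51), (312, 71, 50), (316, 76, 54), (320, 79, 55), (324, 80, 57), (328, 80, 58), (332, 78, 55), (336, 77, 54), (340, 79, 57), (344, 79, 56), (348, 77, 55), (352, 77, 54), (356, 102, 73), (360, 158, 121), (364, 141, 107), (368, 142, 107), (372, 161, 122)]
202 [(284, 185, 155), (288, 184, 152), (292, 130, 99), (296, 93, 67), (300, 114, 81), (304, 137, 98), (308, 158, 113), (312, 165, 118), (316, 165, 119), (320, 154, 110), (324, 153, 112), (328, 153, 114), (332, 162, 132), (336, 166, 137), (340, 179, 141), (344, 182, 136), (348, 181, 129), (352, 160, 115)
[... 2919 characters left out ...]
122, 237), (160, 22, 125, 235), (163, 21, 126, 232), (166, 21, 130, 237), (169, 18, 143, 203), (172, 20, 135, 227), (175, 22, 127, 239), (178, 20, 129, 209), (181, 18, 136, 176)]
old 276 [(148, 24, 117, 240), (151, 24, 121, 240), (154, 22, 126, 240), (157, 21, 132, 239), (160, 19, 141, 238), (163, 17, 148, 220), (166, 16, 146, 145), (169, 13, 167, 136), (172, 13, 173, 121), (175, 13, 177, 161), (178, 20, 132, 201), (181, 24, 118, 240)]
old 288 [(148, 23, 122, 240), (151, 24, 119, 240), (154, 23, 123, 240), (157, 20, 138, 239), (160, 17, 148, 208), (163, 16, 144, 147), (166, 17, 142, 181), (169, 17, 139, 156), (172, 19, 133, 191), (175, 24, 118, 240), (178, 24, 119, 240), (181, 23, 123, 240)]
```

Run:
```python
from h import *
a=cv2.imread('pics/w13.png')[:,:,2].astype(int); b=cv2.imread('pics/w14.png')[:,:,2].astype(int)
for r in (216,222,226,230,240,260,280,300):
    print(r,'shut',[a[r,c] for c in range(276,372,3)]); print('    open',[b[r,c] for c in range(240,410,5)])
```

```text
216 shut [np.int64(112), np.int64(113), np.int64(112), np.int64(111), np.int64(110), np.int64(108), np.int64(109), np.int64(61), np.int64(101), np.int64(135), np.int64(150), np.int64(163), np.int64(167), np.int64(190), np.int64(100), np.int64(104), np.int64(103), np.int64(97), np.int64(111), np.int64(110), np.int64(112), np.int64(106), np.int64(103), np.int64(102), np.int64(98), np.int64(88), np.int64(80), np.int64(79), np.int64(105), np.int64(102), np.int64(102), np.int64(104)]
    open [np.int64(112), np.int64(115), np.int64(110), np.int64(111), np.int64(111), np.int64(112), np.int64(112), np.int64(109), np.int64(112), np.int64(111), np.int64(110), np.int64(111), np.int64(117), np.int64(142), np.int64(164), np.int64(172), np.int64(180), np.int64(182), np.int64(181), np.int64(185), np.int64(184), np.int64(182), np.int64(85), np.int64(78), np.int64(103), np.int64(101), np.int64(101), np.int64(104), np.int64(104), np.int64(105), np.int64(107), np.int64(103), np.int64(105), np.int64(105)]
222 shut [np.int64(106), np.int64(108), np.int64(108), np.int64(106), np.int64(108), np.int64(108)
[... 5957 characters left out ...]
, np.int64(93), np.int64(98), np.int64(103), np.int64(105), np.int64(100), np.int64(24), np.int64(6), np.int64(13), np.int64(21), np.int64(21), np.int64(18), np.int64(44), np.int64(38), np.int64(43)]
    open [np.int64(7), np.int64(11), np.int64(114), np.int64(107), np.int64(104), np.int64(105), np.int64(103), np.int64(106), np.int64(106), np.int64(90), np.int64(77), np.int64(81), np.int64(73), np.int64(91), np.int64(99), np.int64(102), np.int64(98), np.int64(101), np.int64(95), np.int64(97), np.int64(103), np.int64(95), np.int64(88), np.int64(73), np.int64(139), np.int64(155), np.int64(181), np.int64(178), np.int64(180), np.int64(182), np.int64(183), np.int64(7), np.int64(14), np.int64(14)]
```

The numbers say the visible finger tips sit about 30 mm behind the TCP, so they closed above the dowel. The dowel itself has not moved. I'll go lower (safe to z about 4), centre in y, and close again.

>>> {"api": "step_arm", "payload": {
  "series": [
    [[0, 0.004, 0], 0],
    [[0, 0, 0.01], 0],
    [[0, 0, 0.01], 0],
    [[0, 0, 0.004], 0],
    [[0, 0, 0], 0]
  ],
  "fingers": 75
}}

```text
clock: 31.92
tcp_pos: [424.9, 279.3, 3.5]
tcp_rot: [-3.141, -0.001, -3.052]
ft_force: [0.3, 0.3, 0.5]
width: 0.749
grip_force: 0.0
```

>>> {"api": "step_arm", "payload": {
  "series": [
    [[0, 0, 0], 0],
    [[0, 0, 0], 0],
    [[0, 0, 0], 0],
    [[0, 0, 0], 0],
    [[0, 0, 0], 0]
  ],
  "fingers": 15,
  "grip_force": 30
}}

```text
clock: 32.55
tcp_pos: [425.4, 279.5, 4.2]
tcp_rot: [-3.141, 0.0, -3.052]
ft_force: [-0.8, 0.8, 1.7]
width: 0.376
grip_force: 30.0
```

>>> {"api": "step_arm", "payload": {
  "series": [
    [[0, 0, 0], 0],
    [[0, 0, 0], 0],
    [[0, 0, 0.003], 0],
    [[0, 0, 0.003], 0],
    [[0, 0, 0.002], 0]
  ],
  "fingers": 60
}}

```text
clock: 33.17
tcp_pos: [425.1, 279.5, -4.3]
tcp_rot: [-3.141, -0.0, -3.052]
ft_force: [-0.1, 0.7, -0.6]
width: 0.599
grip_force: 0.0
```

>>> {"api": "step_arm", "payload": {
  "series": [
    [[0, 0, 0], 0],
    [[0, 0, 0], 0],
    [[0, 0, 0], 0],
    [[0, 0, 0], 0],
    [[0, 0, 0], 0]
  ],
  "fingers": 15,
  "grip_force": 40
}}

```text
clock: 33.8
tcp_pos: [425.3, 279.6, -3.9]
tcp_rot: [-3.142, 0.0, -3.052]
ft_force: [-0.6, 0.3, -0.7]
width: 0.38
grip_force: 40.0
```

>>> {"api": "step_arm", "payload": {
  "series": [
    [[0, 0, -0.03], 0],
    [[0, 0, -0.05], 0],
    [[0, 0, -0.055], 0],
    [[0, 0, -0.05], 0.17],
    [[0, 0, 0], 0.18]
  ]
}}

```text
clock: 34.42
tcp_pos: [427.4, 281.2, 185.2]
tcp_rot: [3.136, 0.006, 2.875]
ft_force: [0.7, -0.8, -1.7]
width: 0.383
grip_force: 40.0
```

>>> {"api": "step_arm", "payload": {
  "series": [
    [[0, 0, 0], 0.18],
    [[0, 0, 0], 0.18],
    [[0, 0, 0], 0.18],
    [[0, 0, 0], 0.18],
    [[0, 0, 0], 0.18]
  ]
}}

```text
clock: 35.05
tcp_pos: [424.9, 279.4, 180.9]
tcp_rot: [-3.141, 0.0, 1.975]
ft_force: [-0.1, -0.1, -0.5]
width: 0.382
grip_force: 40.0
```

>>> {"api": "step_arm", "payload": {
  "series": [
    [[0, 0, 0], 0.18],
    [[0, 0, 0], 0.18],
    [[0, 0, 0], 0.15],
    [[0, 0, 0], 0],
    [[0, 0, 0], 0]
  ]
}}

```text
clock: 35.67
tcp_pos: [425.1, 279.6, 181.0]
tcp_rot: [-3.141, 0.0, 1.473]
ft_force: [0.6, 0.5, -1.3]
width: 0.382
grip_force: 40.0
```

>>> {"api": "step_arm", "payload": {
  "series": [
    [[-0.034, 0.04, 0], 0],
    [[-0.034, 0.04, 0], 0],
    [[-0.034, 0.04, 0], 0],
    [[-0.034, 0.04, 0], 0],
    [[-0.034, 0.04, 0], 0]
  ]
}}

```text
clock: 36.3
tcp_pos: [608.3, 89.1, 181.0]
tcp_rot: [-3.141, -0.0, 1.473]
ft_force: [0.1, 1.0, -0.2]
width: 0.38
grip_force: 40.0
```

>>> {"api": "step_arm", "payload": {
  "series": [
    [[-0.035, 0.041, 0], 0],
    [[0, 0, 0], 0],
    [[0, 0, 0], 0],
    [[0, 0, 0], 0],
    [[0, 0, 0], 0]
  ]
}}

```text
clock: 36.92
tcp_pos: [644.1, 52.8, 181.4]
tcp_rot: [3.141, -0.0, 1.473]
ft_force: [-0.3, -0.3, -1.5]
width: 0.381
grip_force: 40.0
```

Run:
```python
from h import *
from pnp import Rb,o
s=sense(); print(s['tcp_pos'],s['tcp_rot'],s['ft_force'],s['width'])
im,C=snap('wrist','w15.png'); sd,S=snap('side','s15.png'); sc,W=snap('scene','sc15.png')
cen=np.array(s['tcp_pos'])+np.array([0,0,41.4])+54*(-Rb[:,1]); e1=cen+75*Rb[:,1]; e2=cen-75*Rb[:,1]
for n,Cc in (('side',S),('scene',W)): print(n,[proj(Cc,p).round(1).tolist() for p in (e1,cen,e2)])
def msk(im):
    h=cv2.cvtColor(cv2.blur(im,(3,3)),cv2.COLOR_RGB2HSV).astype(int); return h
def stopmask(im,x0,x1,y0,y1):
    g=cv2.blur(im,(3,3)).astype(int); m=((g[...,1]<75)&(g[...,0]-g[...,2]>18)&(g[...,0]<140)); 
    for r in range(y0,y1,3): print(r,''.join('#' if m[r,c] else '.' for c in range(x0,x1)))
print('side');stopmask(sd,300,380,150,212)
old=cv2.imread('pics/s9.png')[:,:,::-1]; 
# stop colour samples: predicted home corners in scene/side
for n,Cc in (('side',S),('scene',W)): print(n,[proj(Cc,o+Rb@np.array(p,float)).round(1).tolist() for p in [(-36,-26,48),(-36,26,48),(-36,-26,0),(-36,26,0),(36,-26,48)]])
```

```text
[644.12283768  52.80206069 181.38329496] [ 3.14143129e+00 -3.57686335e-04  1.47288944e+00] [-0.26734361 -0.33897327 -1.52366323] 0.38053176076631656
side [[341.1, 141.0], [350.3, 156.0], [360.2, 172.1]]
scene [[275.9, 145.9], [299.1, 142.2], [320.8, 138.8]]
side
150 ........................................#.......................................
153 ................................................................................
156 ................................................................................
159 ................................................................................
162 ................................................................................
165 ................................................................................
168 ................................................................................
171 ................................................................................
174 ...................................###..........................................
177 ................................##########..........................
[... 420 characters left out ...]
.................
195 .........................###################....................................
198 ...........................##############.........................###...........
201 ...............................######..........................######...........
204 ............................................................#########...........
207 .........................................................###########............
210 ......................................................##############............
side [[324.7, 196.8], [319.0, 185.5], [333.7, 203.3], [327.9, 192.1], [342.9, 181.6]]
scene [[324.2, 184.8], [308.9, 188.4], [317.9, 191.9], [303.0, 195.4], [314.8, 163.6]]
```

>>> {"api": "step_arm", "payload": {
  "series": [
    [[0, 0.001, 0.02], 0],
    [[0, 0, 0.02], 0],
    [[0, 0, 0.008], 0],
    [[0, 0, 0], 0],
    [[0, 0, 0], 0]
  ]
}}

```text
clock: 37.7
tcp_pos: [646.0, 51.5, 133.5]
tcp_rot: [3.141, -0.0, 1.471]
ft_force: [-0.4, 0.2, -1.2]
width: 0.379
grip_force: 40.0
```

>>> {"api": "step_arm", "payload": {
  "series": [
    [[0, 0, 0.003], 0],
    [[0, 0, 0.002], 0],
    [[0, 0, 0], 0],
    [[0, 0, 0], 0],
    [[0, 0, 0], 0]
  ]
}}

```text
clock: 38.33
tcp_pos: [645.6, 51.4, 128.2]
tcp_rot: [3.141, -0.0, 1.471]
ft_force: [0.7, -0.9, -0.1]
width: 0.379
grip_force: 40.0
```

>>> {"api": "step_arm", "payload": {
  "series": [
    [[0, 0, 0.002], 0],
    [[0, 0, 0], 0],
    [[0, 0, 0.002], 0],
    [[0, 0, 0], 0],
    [[0, 0, 0], 0]
  ]
}}

```text
clock: 38.95
tcp_pos: [645.6, 51.4, 124.1]
tcp_rot: [3.142, 0.0, 1.471]
ft_force: [0.3, 0.1, -1.3]
width: 0.385
grip_force: 40.0
```

>>> {"api": "step_arm", "payload": {
  "series": [
    [[0, 0, 0.002], 0],
    [[0, 0, 0], 0],
    [[0, 0, 0.002], 0],
    [[0, 0, 0], 0],
    [[0, 0, 0], 0]
  ]
}}

```text
clock: 39.58
tcp_pos: [645.6, 51.4, 120.1]
tcp_rot: [3.142, 0.0, 1.471]
ft_force: [-1.1, 0.9, -1.0]
width: 0.383
grip_force: 40.0
```

>>> {"api": "step_arm", "payload": {
  "series": [
    [[0, 0, 0.002], 0],
    [[0, 0, 0], 0],
    [[0, 0, 0.002], 0],
    [[0, 0, 0], 0],
    [[0, 0, 0], 0]
  ]
}}

```text
clock: 40.2
tcp_pos: [645.6, 51.4, 116.1]
tcp_rot: [-3.142, 0.0, 1.471]
ft_force: [-0.4, -0.0, -1.3]
width: 0.379
grip_force: 40.0
```

>>> {"api": "step_arm", "payload": {
  "series": [
    [[0, 0, 0.002], 0],
    [[0, 0, 0], 0],
    [[0, 0, 0.002], 0],
    [[0, 0, 0], 0],
    [[0, 0, 0], 0]
  ]
}}

```text
clock: 40.83
tcp_pos: [645.8, 51.4, 112.4]
tcp_rot: [3.141, -0.0, 1.471]
ft_force: [-1.0, 0.2, 1.8]
width: 0.385
grip_force: 41.9
```

>>> {"api": "step_arm", "payload": {
  "series": [
    [[0, 0, 0.001], 0],
    [[0, 0, 0], 0],
    [[0, 0, 0.001], 0],
    [[0, 0, 0], 0],
    [[0, 0, 0], 0]
  ]
}}

```text
clock: 41.45
tcp_pos: [645.9, 51.4, 112.2]
tcp_rot: [3.14, -0.0, 1.471]
ft_force: [-5.6, -0.5, 12.8]
width: 0.382
grip_force: 49.2
```

>>> {"api": "step_arm", "payload": {
  "series": [
    [[0, 0, -0.003], 0],
    [[0, 0, 0], 0],
    [[0, 0, 0], 0],
    [[0, 0, 0], 0],
    [[0, 0, 0], 0]
  ]
}}

```text
clock: 42.08
tcp_pos: [645.4, 51.4, 112.8]
tcp_rot: [-3.141, 0.0, 1.471]
ft_force: [0.5, 0.2, -1.7]
width: 0.379
grip_force: 40.0
```

>>> {"api": "step_arm", "payload": {
  "series": [
    [[0, 0, -0.002], 0],
    [[0, 0, -0.001], 0],
    [[0, 0, 0], 0],
    [[0, 0, 0], 0],
    [[0, 0, 0], 0]
  ],
  "fingers": 46
}}

```text
clock: 42.7
tcp_pos: [645.6, 51.4, 116.1]
tcp_rot: [3.142, 0.0, 1.471]
ft_force: [-0.7, -0.7, -0.4]
width: 0.464
grip_force: 0.0
```

>>> {"api": "step_arm", "payload": {
  "series": [
    [[0, 0, -0.01], 0],
    [[0, 0, -0.02], 0],
    [[0, 0, -0.03], 0],
    [[0, 0, -0.05], 0],
    [[0, 0, -0.05], 0]
  ]
}}

```text
clock: 43.32
tcp_pos: [645.6, 51.4, 279.4]
tcp_rot: [3.14, -0.0, 1.471]
ft_force: [0.8, 1.1, 0.2]
width: 0.464
grip_force: 0.0
```

Run:
```python
from h import *
from pnp import Rb,o
s=sense(); print(s['tcp_pos'],s['width'],s['ft_force'])
S=cam('side');W=cam('scene')
ims={n:snap(n,n[:2]+'20.png')[0] for n in('side','scene')}
old={'side':cv2.imread('pics/s15.png')[:,:,::-1],'scene':cv2.imread('pics/sc15.png')[:,:,::-1]}
for n,Cc in (('side',S),('scene',W)):
    c=np.array([53,2,18.]); P=[proj(Cc,o+Rb@(c+np.array(p,float))) for p in [(0,75,0),(0,0,0),(0,-75,0),(0,0,18),(-12,0,12),(-18,-60,0)]]; print(n,np.round(P,1).tolist())
    g=cv2.cvtColor(cv2.blur(ims[n],(3,3)),cv2.COLOR_RGB2HSV).astype(int)
    x0,x1=int(min(p[0] for p in P))-12,int(max(p[0] for p in P))+14; y0,y1=int(min(p[1] for p in P))-14,int(max(p[1] for p in P))+14
    print(x0,x1)
    for r in range(y0,y1,2): print(r,' '.join('%3d'%g[r,c,2] for c in range(x0,x1,3)))
```

```text
[645.61608019  51.43145741 279.35474378] 0.46360732950468486 [0.79497219 1.05218155 0.19841065]
side [[340.3, 161.2], [349.2, 176.5], [358.7, 192.8], [346.0, 173.8], [344.0, 177.2], [352.1, 193.3]]
328 372
147 239 239 238 176  62  80 171 157 202 236 239 239 239 239 233
149 239 239 238 177  63 112 168 194 212 223 235 239 239 239 239
151 239 239 239 219  90  85 126 166 200 188 220 239 239 239 239
153 239 238 238 236 153  64 103 129 162 178 210 238 239 239 239
155 239 239 238 238 208  79  89 121 168 223 206 235 239 239 239
157 239 239 238 238 233 159  76 129 208 235 201 220 239 239 239
159 239 239 239 236 237 227 128 176 234 229 176 197 239 239 239
161 239 239 237 222 232 211 182 225 236 212 144 178 237 239 237
163 239 239 232 195 198 158 168 225 236 198 139 152 225 233 231
165 239 239 233 173 154 145 151 202 212 158 134 133 195 233 237
167 239 239 237 180 145 166 146 164 160 136 132 133 167 234 239
169 239 239 238 205 152 198 147 146 138 132 132 138 147 216 239
171 239 238 225 181 136 202 157 144 136 132 136 141 142 183 236
173 234 227 157 105 119 152 146 144 139 135 141 141 139 152 22
[... 2164 characters left out ...]
  78 105 115 142 169 170 170
169 124 126 181 141 143 178 170 148 112 108 100  72  68  71  71  69  74 114 122 125 151 157 146
171 118 122 166 145 116 148 137 123 101  97  82  62  81  88  91  75  71 107 121 124 125 115 107
173 123 123 135 160 107 115 106 101 101 101  69  61  93 100  99  90  72  92 121 124 120  96  92
175 114 110 130 175 115 102 108 117 120 111  63  60  88  99 100  98  85  78 118 123 123  97  84
177 128 151 173 173 140 122 130 135 127 119  67  64  80  98 101  98  99  79 107 122 125 119 145
179 186 197 198 168 163 132 134 137 129 125  81  66  73  96 100  98 102  92  94 122 125 131 192
181 201 201 201 174 180 143 148 164 146 127  96  65  71  91 100  99 101 102  91 120 125 126 180
```

Run:
```python
from h import *
from pnp import Rb,o
im,C=snap('wrist','w21.png'); g=cv2.blur(im,(3,3)).astype(int)
for y in (70,45,20,0,-20,-45,-65):
    print(y,[(x,*g[int(v),int(u)].tolist()) for x in range(24,92,4) for u,v in [proj(C,o+Rb@np.array([x,y+2,18.]))] if 0<=v<400 and 0<=u<640])
print('along axis',[(y,*g[int(v),int(u)].tolist()) for y in range(-90,96,5) for u,v in [proj(C,o+Rb@np.array([56,y+2,34.]))] if 0<=v<400])
```

```text
70 [(24, 191, 140, 89), (28, 194, 142, 90), (32, 123, 89, 53), (36, 159, 114, 67), (40, 179, 129, 74), (44, 188, 136, 80), (48, 192, 142, 83), (52, 193, 153, 89), (56, 193, 166, 96), (60, 192, 157, 91), (64, 193, 143, 84), (68, 185, 132, 78), (72, 160, 115, 67), (76, 115, 83, 51), (80, 192, 141, 90), (84, 189, 139, 89), (88, 189, 139, 88)]
45 [(24, 98, 71, 45), (28, 93, 68, 43), (32, 77, 56, 32), (36, 87, 62, 36), (40, 108, 77, 44), (44, 101, 72, 42), (48, 104, 74, 42), (52, 111, 80, 46), (56, 121, 86, 50), (60, 119, 85, 50), (64, 111, 80, 46), (68, 105, 74, 43), (72, 93, 67, 38), (76, 88, 64, 40), (80, 95, 70, 44), (84, 96, 70, 45), (88, 95, 69, 44)]
20 [(24, 28, 13, 6), (28, 45, 28, 15), (32, 94, 68, 39), (36, 181, 130, 75), (40, 195, 141, 82), (44, 97, 69, 40), (48, 107, 77, 45), (52, 105, 74, 43), (56, 114, 81, 48), (60, 115, 82, 48), (64, 110, 78, 45), (68, 105, 76, 44), (72, 91, 65, 39), (76, 89, 65, 39), (80, 96, 71, 45), (84, 98, 72, 45), (88, 97, 71, 45)]
0 [(24, 78, 51, 29), (28, 76, 52, 30), (32, 110, 79, 46), (36, 95, 68, 39), (40, 103, 74, 44), (44, 103, 74, 43), (48, 10
[... 1220 characters left out ...]
8, 159, 95), (-75, 176, 144, 86), (-70, 109, 78, 45), (-65, 109, 78, 46), (-60, 107, 76, 44), (-55, 106, 76, 44), (-50, 106, 75, 44), (-45, 105, 75, 43), (-40, 105, 75, 44), (-35, 105, 75, 43), (-30, 102, 73, 43), (-25, 104, 75, 44), (-20, 103, 74, 44), (-15, 102, 73, 42), (-10, 102, 73, 42), (-5, 103, 75, 44), (0, 102, 73, 42), (5, 103, 74, 43), (10, 101, 72, 42), (15, 150, 109, 63), (20, 97, 70, 40), (25, 133, 96, 56), (30, 161, 115, 67), (35, 132, 94, 55), (40, 107, 77, 44), (45, 100, 72, 42), (50, 100, 71, 41), (55, 147, 106, 61), (60, 185, 133, 78), (65, 184, 132, 77), (70, 183, 131, 77), (75, 182, 131, 76), (80, 170, 122, 72), (85, 174, 127, 81), (90, 175, 129, 82), (95, 185, 155, 93)]
```

The wrist image puts the dowel centred at bed x about 52 and y about +4, square across the slope and against the stop. The gripper is clear of everything.

```bash
python3 -c "
from bench import *
print(hand_in())"
```

```text
the job is handed in; nothing more can be done
None
```

The stop is home on the rail with the detent holding it, the dowel lies centred against it on the slope, and the job is handed in at about 43 s; positions were checked from camera measurements, the detent click itself was not felt in the force readings, and the can and two blanks were not re-checked at the end.

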